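# Swap the drying tube in the air dryer's spring clips

## Task

Change the drying tube of the bench air dryer: pull the used tube straight out of its two spring clips on the sloping face, and lay it down in the shallow steel tray without dropping it. Then take the fresh tube of the same length from the grey rack, snap it straight in, fully home and centred in both clips, and swing the keeper bar across it as far as it goes. Leave the shorter tube in its rack and do not disturb the jar and the bottle.

Things in the scene. Friction and masses are not known exactly. Their poses are not given: they have to be found in the camera images.
- panel: Sloping grey face of the white bench dryer, fixed, 210 mm up the slope by 290 mm wide, 30 degrees from level, facing the robot. Origin: on the face, midway between the two clips, 65 mm above the table. x runs up the slope, y to the left along the clipped tube, z is the outward normal, leaning 30 degrees from vertical towards the robot. Face clear between the clips; box behind the slope 115 mm high.
- seat (a point): Centre of a tube that is fully home: panel x = 0, y = 0, z = 34 mm; the tube's axis is parallel to panel y. Axes as the panel's. 34 mm free from here down to the face.
- clip (a point): Middle of the left C-shaped spring-steel clip on the tube axis, panel y = +45 mm, z = 34 mm; its twin is at y = -45 mm. Each is 14 mm wide along y, about 32 mm over its jaws along x, its flared lips end at panel z = 55 mm. They open straight out along panel +z. Both together resist with about 8 to 10 N going out and 14 to 18 N going in, then snap; travel some 20 mm.
- keeper_knob (a point): Grip knob of the keeper: black pin along panel z, 12 mm diameter, standing 19 mm above the end of a flat dark-steel bar (10 mm wide, 5 mm thick; bar top at panel z = 53, knob top at 72, this point at 64 mm). The bar turns about a pivot parallel to panel z at panel x = 38, y = 58 mm; 62 mm from pivot to knob.
- keeper (a joint): Keeper angle, rad. 0 = at its stop, bar pointing down the slope (panel -x) across the tube, knob at panel x = -24, y = 58 mm; 1.57 = aside, bar along panel +y. Knob at panel x = 38 - 62 cos(angle), y = 58 + 62 sin(angle) mm. Stays where left; about 1 to 2 N at the knob moves it. Starts at 1.15 to 1.55.
- old_tube: The used drying tube, in the clips at the start: white plastic cylinder with grey ends, 22 mm diameter, 150 mm long, 60 g. Origin: its centre; x along its axis.
- fresh_tube: The fresh drying tube, identical (22 x 150 mm, 60 g), lying in one of the rack's two places (which one varies). Origin: its centre; x along its axis.
- short_tube: A shorter tube of the same diameter (22 x 100 mm, 40 g) for another unit, lying in the rack's other place. Origin: its centre; x along its axis. Must stay there.
- rack: Grey plastic rack, fixed, 190 (x) by 84 (y) mm. Origin: centre of its underside. It holds two tubes along its y axis in V notches at x = -45 and +45 mm, tube axes 40 mm above the table; the notched rails stand at y = -34 and +34 mm, each 10 mm thick, V tips to 40 mm high; between them the tube is free, with the 6 mm base plate below. A tube lifts straight up.
- tray: Shallow steel tray, fixed, outside 130 (x) by 210 (y) by 30 mm high, walls 4 mm and floor 4 mm thick. Origin: centre of its underside. A tube lying in it has its axis 15 mm above the table. Rack and tray stand one left, one right of the dryer; which side varies.
- jar: White plastic jar, 60 mm diameter, 85 mm high, standing; origin at the centre of its underside. Bystander.
- flask_bottle: Clear bottle with a cap, 52 mm diameter, 130 mm high, standing; origin at the centre of its underside. Bystander.
Mind the look-alikes: they are no part of the job. What is shaped like the fresh_tube but blue or red is not meant.

How it is judged:
On the way, in this order (a step that is already met when the one before it is completed fails the run):
1. the used tube is out of the clips, more than 40 mm off its seat (distance between old_tube and panel above 0.08 m), for 0.1 s.
2. the used tube lies in the tray, released (x of old_tube in the frame of tray between -0.06 and 0.06 m and y of old_tube in the frame of tray between -0.06 and 0.06 m and z of old_tube in the frame of tray between 0.008 and 0.024 m and linear speed of old_tube below 0.03 m/s and contact force between the fingers and old_tube below 0.05 N), for 0.2 s.
3. the fresh tube is snapped home in both clips (x of fresh_tube in the frame of panel between -0.004 and 0.004 m and y of fresh_tube in the frame of panel between -0.015 and 0.015 m and z of fresh_tube in the frame of panel between 0.03 and 0.0375 m and angle between the x axis of fresh_tube and the y axis of panel, either way round below 0.08 rad), for 0.2 s.
4. the keeper is swung across to its stop (value of joint keeper below 0.15 rad), for 0.2 s.
At the end, for the whole second after the job is handed in: Fresh tube at rest in both clips: centre within 4 mm of the clip axis (30 to 37.5 mm off the face), 15 mm of midway, 0.08 rad of parallel. Used tube at rest, released, on the tray floor. Keeper within 0.15 rad of its stop. Short tube within 20 mm, jar and bottle within 40 mm of their start (all of step 2 and all of step 3 and linear speed of fresh_tube below 0.02 m/s and value of joint keeper below 0.15 rad and distance of each of jar, flask_bottle from where it was at the start of the episode below 0.04 m and distance of short_tube from where it was at the start of the episode below 0.02 m); the robot touches nothing.
It fails at once if a full-length tube was slid endways through the clips instead of being pulled or snapped straight ((x of old_tube in the frame of panel between -0.008 and 0.008 m and z of old_tube in the frame of panel between 0.026 and 0.042 m and (y of old_tube in the frame of panel between 0.05 and 0.1 m or y of old_tube in the frame of panel between -0.1 and -0.05 m) and angle between the x axis of old_tube and the y axis of panel, either way round below 0.15 rad) or (x of fresh_tube in the frame of panel between -0.008 and 0.008 m and z of fresh_tube in the frame of panel between 0.026 and 0.042 m and (y of fresh_tube in the frame of panel between 0.05 and 0.1 m or y of fresh_tube in the frame of panel between -0.1 and -0.05 m) and angle between the x axis of fresh_tube and the y axis of panel, either way round below 0.15 rad)).
It fails at once if a full-length tube was dropped or thrown (let fall more than about 3 cm) ((linear speed of old_tube above 0.75 m/s and contact force between the fingers and old_tube below 0.05 N) or (linear speed of fresh_tube above 0.75 m/s and contact force between the fingers and fresh_tube below 0.05 N)).
It fails at once if the short tube was moved out of its place by more than 20 mm (distance of short_tube from where it was at the start of the episode above 0.02 m).
It fails at once if the jar or the bottle was pushed more than 40 mm or knocked over (distance of any of jar, flask_bottle from where it was at the start of the episode above 0.04 m or angle between any of jar, flask_bottle's own z axis and vertical above 0.5 rad).
It also fails if it takes over 72 s, if anything falls off the work surface, if the arm or the gripper's body presses on something with over 40 N, if the wrist force passes 120 N, or if a joint passes its speed limit or range.

## Robot

A 6-joint arm with a two-finger parallel gripper is mounted at the origin on the work surface. World frame = base frame: x ahead of the robot, y to its left, z up, the work surface at z = 0. Lengths are in m, angles in rad, forces in N, time in s.
With the tool pointing down it reaches from about 0.275 to 0.825 m from the base axis. Payload 5.2 kg.
Tool frame: the origin (TCP) lies on the centre line of the jaws, within the pads' length; the fingertips stand 25 mm ahead of it and the grasp point (between the pads) lies 6 mm ahead of it; z points along the fingers, y is the direction in which the jaws open and shut (so a half turn about z gives the same grasp; the last joint's range is limited). The gripper opens to 93 mm and grips with 3 to 60 N. Pads are 15 mm wide; open, the fingers measure 128 mm over their backs; the gripper's body (75 mm by 188 mm) begins 65 mm behind the grasp point.
Start: joints at [1.107, 0.259, 1.535, -0, 1.348, -0.203], TCP at [0.142, 0.531, 0.219] pointing down, gripper open.
Joint ranges: [-3.14, 3.14], [-0.91, 2.08], [0.19, 2.58], [-1.22, 4.36], [0.22, 2.71], [-3.12, 3.12]. Speed limits (rad/s): [2.57, 2.57, 3.14, 3.14, 3.14, 3.14].

## Interface

Orientations are given as a 3x3 rotation matrix whose columns are the frame's x, y, z axes.
In Python, from station import observe, snapshot, workorder gives the robot as it stands.
- The arm moves only by the shell command python3 -m crank 'ROWS' [FORCE]. ROWS is JSON, a list of rows, each an object of numbers: "tx", "ty", "tz": the shift along the world's x, y, z in m; "ax", "ay", "az": the turn, a rotation vector about the world's x, y, z in rad; "jaw": the closure, from -1 (fully open) to 1 (shut). In form: [{"tx": .., "ty": .., "tz": .., "ax": .., "ay": .., "az": .., "jaw": ..}, ...]. A call has 1 to 12 rows; each row shifts and turns the commanded pose from where the row before left it; what a row does not reach is not made up. A row lasts 1/12 s, in which the tool goes at most 41.7 mm and 7.16 degrees, less where a joint would pass 70% of its speed; a pose out of reach is approached as far as the arm can. A call with a gripper value outside its range is refused whole. The fingers move at their own pace and stop on an object; FORCE is the grip in N (left out, the last holds). Time passes only in rows, so rows that do not move let the fingers close. It gives the time, the measured TCP pose, the force and the opening at its end, in the units of the state.
- observe(): the state, without advancing time (a new reading comes with each control period).
- snapshot(name): name is "scene" or "top"; returns a dict with "img" (384x512x3 uint8, red, green, blue), "fov_y" (degrees; the focal length in pixels is half the picture's height over the tangent of half this angle, whatever the lens; pixels are square), "cx", "cy" (the principal point, pixels), "k1" (the pictures are not rectified: a ray, as slopes to the right and down, at radius r is drawn at 1 + k1 r^2 times it, then the intrinsics apply), "eye" and "rotation" of the camera in the world. Camera axes: x right, y down, z forward; pixel columns grow to the right and rows downward; lengths in m; the calibration is good to about 2 mm. A picture is of the moment at which its call begins. There is no depth.
- workorder.hand_in(): hands the job in, once; it reports no verdict.
The state is a dict: "clock": time; "qpos": joint angles; "dq": joint speeds; "joint_torque": joint torques, N m; "eef_pos": TCP position; "ee_rot": TCP orientation; "force": force on the tool from outside, world axes, zero at the start; "ft_torque": the same for the moment, N m; "width": finger opening in m.
Only numpy, scipy, OpenCV 4.12 (cv2) and the standard library are available. Lean on these libraries where they do the work, as an engineer would, in place of code of your own. Each camera call takes 0.05 s, during which the arm holds its last target.

## Working session

There is one attempt and no reset: what is moved stays moved. The work goes in short steps, Python scripts to look and compute and a shell command to move; the robot and the scene stay as the last step left them, time stands still between calls to the robot, and variables do not carry over. Pictures are saved under pics/ and viewed, and the job is handed in when it is done.

```bash
ls; mkdir -p pics; python3 - <<'E'
from station import observe, snapshot
import cv2
o=observe()
for k,v in o.items(): print(k,v)
for n in ("scene","top"):
    s=snapshot(n); print({k:v for k,v in s.items() if k!="img"})
    cv2.imwrite(f"pics/{n}0.png",s["img"][:,:,::-1])
E
```

```text
pics
clock 0.0
qpos [ 1.10720708e+00  2.59343789e-01  1.53605077e+00 -3.19682995e-06
  1.34799226e+00 -2.02784626e-01]
dq [-1.84223924e-03 -6.15091374e-04  1.55694308e-03 -2.28978291e-04
  9.26856622e-04 -8.89881234e-05]
joint_torque [-1.74856366e-03 -4.37319946e+01 -2.83999372e+01  7.17485952e-02
  4.15688753e-02 -1.18809385e-04]
eef_pos [0.14155009 0.53092418 0.21803025]
ee_rot [[-9.66182852e-01  2.57856660e-01 -7.99492756e-04]
 [ 2.57857651e-01  9.66181583e-01 -1.60619128e-03]
 [ 3.58288057e-04 -1.75802979e-03 -9.99998390e-01]]
force [-0.46207833 -0.80958919 -0.30063455]
ft_torque [-0.02477602 -0.06488656 -0.0759335 ]
width 0.09276361233481731
{'fov_y': 57.283353684827745, 'cx': 256.6230950191395, 'cy': 190.87913316711206, 'k1': -0.059783482496995395, 'eye': array([1.32586857, 0.01337779, 0.92583353]), 'rotation': array([[ 0.09714232,  0.69626823, -0.71117784],
       [ 0.99506969, -0.08229823,  0.05534725],
       [-0.01999214, -0.71304807, -0.70083005]])}
{'fov_y': 51.88496154781102, 'cx': 253.98657425578534, 'cy': 192.33177773042254, 'k1': -0.03228850056598037, 'eye': array([0.25981048, 0.07434627, 1.17049084]), 'rotation': array([[ 1.03025006e-03, -9.85493347e-01,  1.69710933e-01],
       [-9.99998384e-01, -7.65239965e-04,  1.62693997e-03],
       [-1.47346893e-03, -1.69712335e-01, -9.85492543e-01]])}
```

View pics/scene0.png

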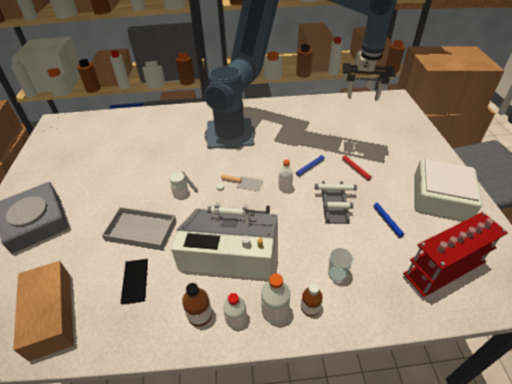

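View pics/top0.png

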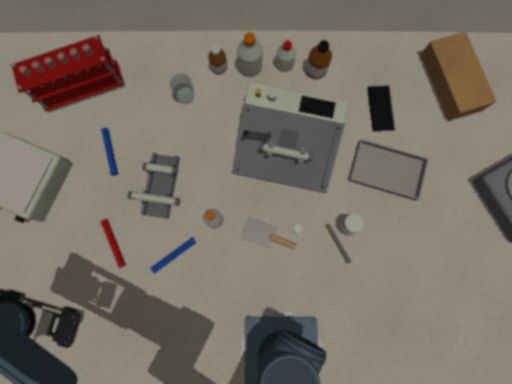

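The top view shows the dryer at about (290,145), with the tray on the right at (388,170). The rack is on the left at (160,185), with the longer tube probably the near one at (153,199). The jar is at (350,223) and the small bottle at (213,217). I'll enlarge these for measuring.

```bash
cat > h.py <<'E'
import numpy as np, cv2
from station import observe, snapshot
def K(s):
    H=s["img"].shape[0]; f=H/2/np.tan(np.radians(s["fov_y"]/2)); return f
def ray(s,u,v):
    f=K(s); d=np.array([(u-s["cx"])/f,(v-s["cy"])/f]); p=d.copy()
    for _ in range(30): p=d/(1+s["k1"]*(p@p))
    r=s["rotation"]@np.array([p[0],p[1],1]); return s["eye"],r/np.linalg.norm(r)
def onz(s,u,v,z):
    e,r=ray(s,u,v); return e+r*(z-e[2])/r[2]
def proj(s,P):
    c=s["rotation"].T@(np.asarray(P,float)-s["eye"]); a=c[:2]/c[2]; a=a*(1+s["k1"]*(a@a)); return a*K(s)+[s["cx"],s["cy"]]
def tri(s1,p1,s2,p2):
    A=[];b=[]
    for s,p in((s1,p1),(s2,p2)):
        e,r=ray(s,*p); M=np.eye(3)-np.outer(r,r); A.append(M); b.append(M@e)
    x=np.linalg.solve(sum(A),sum(b)); 
    err=[np.linalg.norm(M@x-c) for M,c in zip(A,b)]
    return x,err
def crop(s,x0,y0,x1,y1,k,name,pts=()):
    im=cv2.resize(s["img"][y0:y1,x0:x1,::-1],None,fx=k,fy=k,interpolation=cv2.INTER_CUBIC)
    for p in pts:
        cv2.circle(im,(int((p[0]-x0+.5)*k),int((p[1]-y0+.5)*k)),3,(0,0,255),1)
    for i in range(x0,x1,10):
        cv2.putText(im,str(i),(int((i-x0+.5)*k),8),0,.3,(0,255,255),1); cv2.line(im,(int((i-x0+.5)*k),10),(int((i-x0+.5)*k),16),(0,255,255),1)
    for i in range(y0,y1,10):
        cv2.putText(im,str(i),(0,int((i-y0+.5)*k)),0,.3,(0,255,255),1); cv2.line(im,(20,int((i-y0+.5)*k)),(26,int((i-y0+.5)*k)),(0,255,255),1)
    cv2.imwrite("pics/"+name,im)
E
python3 - <<'E'
from h import *
import pickle
d={n:snapshot(n) for n in("scene","top")}; pickle.dump(d,open("s0.pkl","wb"))
crop(d["top"],225,80,435,205,3.8,"c1.png")
crop(d["scene"],165,190,290,280,6.4,"c2.png")
crop(d["top"],115,140,215,215,7,"c3.png")
crop(d["scene"],305,170,365,225,10,"c4.png")
E
```

```text
(no output)
```

View pics/c1.png

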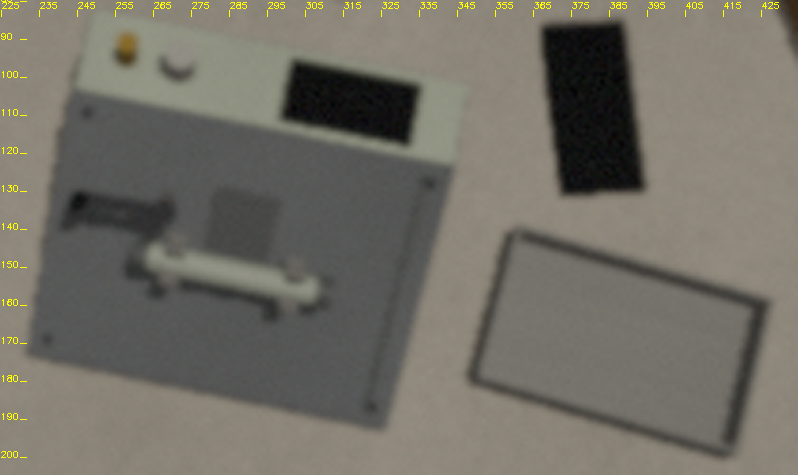

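View pics/c2.png

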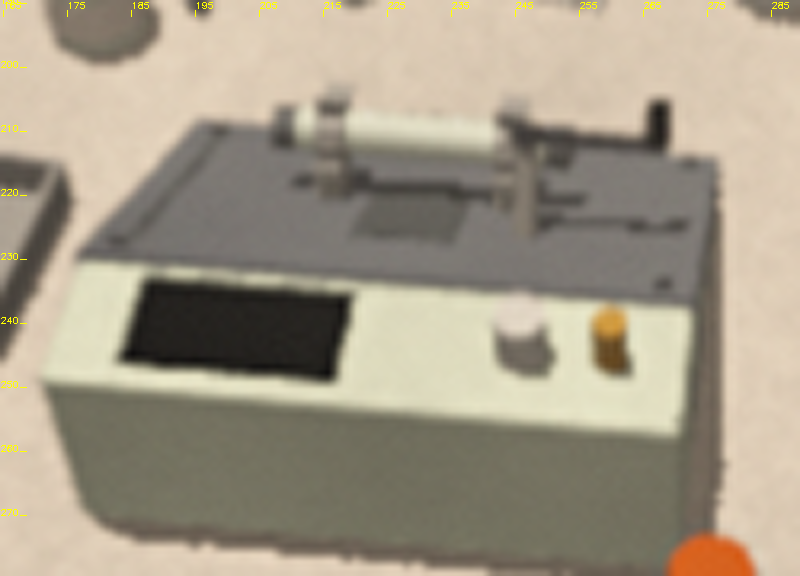

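View pics/c3.png

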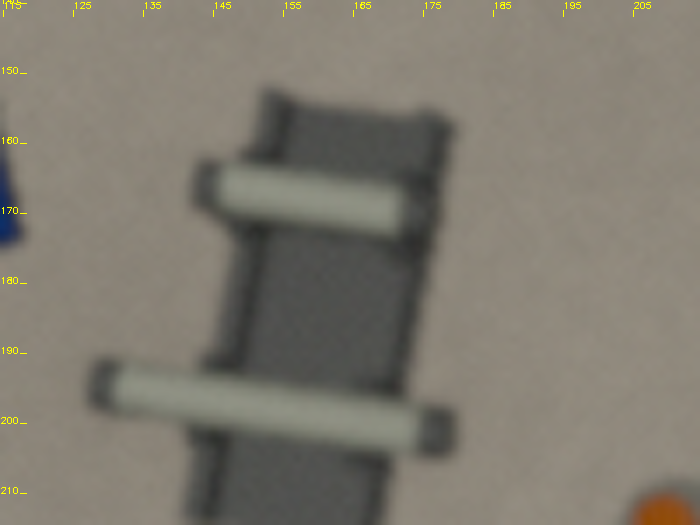

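View pics/c4.png

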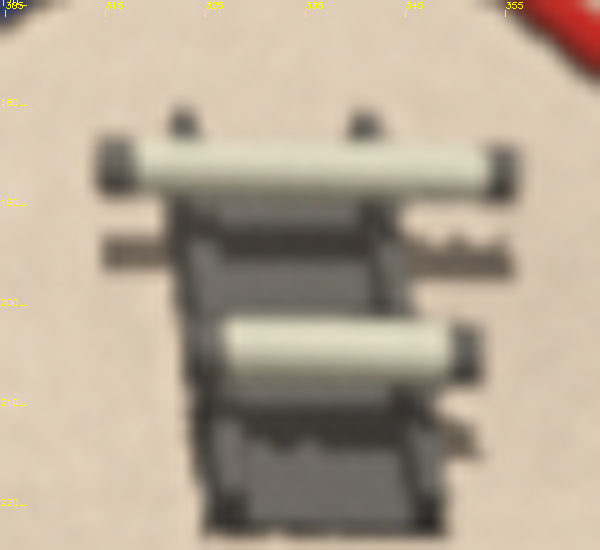

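```bash
python3 - <<'E'
from h import *
import pickle
d=pickle.load(open("s0.pkl","rb"));T=d["top"];S=d["scene"]
def white(s,x0,y0,x1,y1,lo,name):
    im=s["img"][y0:y1,x0:x1].astype(int)
    m=((im.min(2)>lo)&((im.max(2)-im.min(2))<60)).astype(np.uint8)
    n,l,st,c=cv2.connectedComponentsWithStats(m)
    out=[]
    for i in range(1,n):
        if st[i,4]>25:
            pts=np.argwhere(l==i)[:,::-1].astype(np.float32)+[x0,y0]
            r=cv2.minAreaRect(pts.astype(np.float32))
            print(name,st[i,4],"cent",pts.mean(0).round(2),"rect",np.round(r[0],2),np.round(r[1],1),round(r[2],1))
for p in [(290,152),(300,120),(160,198),(150,195),(160,167),(250,140),(200,160)]: print(p,T["img"][p[1],p[0]])
for p in [(230,210),(230,215),(330,187),(335,205),(330,170)]: print(p,S["img"][p[1],p[0]])
white(T,258,140,312,162,150,"Told");white(T,120,150,185,215,0,"x")
# panel corners in top
P={}
for n,u,v,z in[("UL",244,103.5,.1175),("UR",344,123,.1175),("LL",232.5,173.5,.0125),("LR",326,193,.0125)]:
    P[n]=onz(T,u,v,z); print(n,P[n].round(4))
print(np.linalg.norm(P["UL"]-P["UR"]),np.linalg.norm(P["LL"]-P["LR"]),np.linalg.norm(P["UL"]-P["LL"]),np.linalg.norm(P["UR"]-P["LR"]))
for n,u,v in[("UL",273,236),("UR",177,230),("LR",196,208),("LL",276,214.5)]: print("S",n,onz(S,u,v,.1175 if n[0]=="U" else .0125).round(4))
for n,u,v in[("a",361,140),("b",428,159.5),("c",418,200),("d",348.5,180.5)]: print("tray",n,onz(T,u,v,.03).round(4))
print("TCP proj",proj(T,observe()["eef_pos"]),proj(S,observe()["eef_pos"]))
E
```

```text
(290, 152) [144 146 132]
(300, 120) [87 88 87]
(160, 198) [140 142 129]
(150, 195) [125 126 114]
(160, 167) [140 143 130]
(250, 140) [81 81 82]
(200, 160) [142 135 123]
(230, 210) [220 216 193]
(230, 215) [119 116 110]
(330, 187) [180 176 154]
(335, 205) [190 185 163]
(330, 170) [224 206 184]
x 4225 cent [152. 182.] rect [152. 182.] [64. 64.] 90.0
UL [0.6955 0.1045 0.1175]
UR [ 0.6382 -0.1756  0.1175]
LL [0.5166 0.1408 0.0125]
LR [ 0.4574 -0.1383  0.0125]
0.28593211915380673 0.2853026726474361 0.2105881763619413 0.21243628119242094
S UL [0.6971 0.1063 0.1175]
S UR [ 0.643  -0.1742  0.1175]
S LR [ 0.4602 -0.1371  0.0125]
S LL [0.5232 0.1409 0.0125]
tray a [ 0.6162 -0.2456  0.03  ]
tray b [ 0.5563 -0.4445  0.03  ]
tray c [ 0.4337 -0.4055  0.03  ]
tray d [ 0.4919 -0.2027  0.03  ]
TCP proj [ 60.51106104 310.29035873] [362.15433191  98.49524379]
```

```bash
cat > m.py <<'E'
from h import *
def tubes(s,box,lo,vis=None):
    x0,y0,x1,y1=box
    im=s["img"][y0:y1,x0:x1].astype(int)
    g=im[:,:,1]; big=cv2.resize(g.astype(np.float32),None,fx=8,fy=8,interpolation=cv2.INTER_CUBIC)
    m=(big>lo).astype(np.uint8); n,l,st,c=cv2.connectedComponentsWithStats(m)
    for i in range(1,n):
        if st[i,4]>25*64:
            r=cv2.minAreaRect(np.argwhere(l==i)[:,::-1].astype(np.float32))
            b=cv2.boxPoints(r); e=sorted([(b[k]+b[(k+1)%4])/2 for k in range(4)],key=lambda q:-np.linalg.norm(q-np.array(r[0])))[:2]
            f=lambda q:(np.array(q)+.5)/8-.5+[x0,y0]
            print(st[i,4]//64,"cen",f(c[i]).round(2),"rect",f(r[0]).round(2),"ends",[f(q).round(2) for q in e],"wid",min(r[1])/8)
E
python3 - <<'E'
from m import *
import pickle
d=pickle.load(open("s0.pkl","rb"));T=d["top"];S=d["scene"]
print("T old");tubes(T,(258,140,314,164),112)
print("T rack");tubes(T,(140,150,172,212),112)
print("T short");tubes(T,(142,158,175,176),112)
print("T fresh");tubes(T,(126,186,182,206),112)
print("S old");tubes(S,(205,200,262,222),165)
print("S fresh");tubes(S,(312,180,358,192),150)
print("S short");tubes(S,(322,198,358,212),150)
psi=-.204; xh=np.array([np.cos(psi),np.sin(psi),0]);yh=np.array([-np.sin(psi),np.cos(psi),0]);zh=np.array([0,0,1.])
c=np.array([.579,-.0165,.065]); px=xh*np.cos(np.pi/6)+zh*.5; pz=-xh*.5+zh*np.cos(np.pi/6)
pt=lambda x,y,z:c+px*x+yh*y+pz*z
L=[pt(0,y,.034) for y in(-.075,-.045,0,.045,.075)]+[pt(.016,y,.05) for y in (-.045,.045)]+[pt(-.016,y,.05) for y in (-.045,.045)]+[pt(x,y,0) for x in(-.105,.105) for y in(-.145,.145)]+[pt(.038,.058,.053)]
crop(T,225,80,350,200,5,"d1.png",[proj(T,p) for p in L])
crop(S,165,190,290,280,6.4,"d2.png",[proj(S,p) for p in L])
E
```

```text
T old
253 cen [285.62 151.4 ] rect [285.61 151.23] ends [array([263.15, 146.34]), array([308.07, 156.11])] wid 6.60744571685791
T rack
754 cen [152.1  174.62] rect [155.5 180.5] ends [array([155.5 , 149.56]), array([155.5 , 211.44])] wid 31.874996185302734
T short
190 cen [155.91 166.07] rect [156.38 164.46] ends [array([140.88, 162.15]), array([171.87, 166.77])] wid 11.929425239562988
25 cen [143.88 173.12] rect [144.38 172.44] ends [array([144.38, 169.44]), array([144.38, 175.44])] wid 5.625
T fresh
598 cen [150.01 195.94] rect [153.5 195.5] ends [array([181.44, 195.5 ]), array([125.56, 195.5 ])] wid 19.874996185302734
S old
574 cen [233.71 204.9 ] rect [233.   206.25] ends [array([261.44, 206.25]), array([204.56, 206.25])] wid 13.374998092651367
S fresh
390 cen [334.88 184.37] rect [334.5 185.5] ends [array([357.44, 185.5 ]), array([311.56, 185.5 ])] wid 11.875
S short
213 cen [345.75 203.76] rect [342.12 204.5 ] ends [array([357.44, 204.5 ]), array([326.81, 204.5 ])] wid 13.875
```

View pics/d1.png

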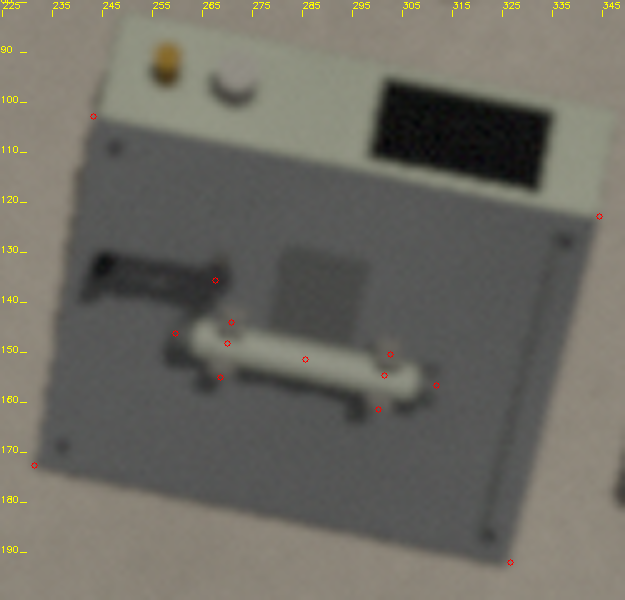

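View pics/d2.png

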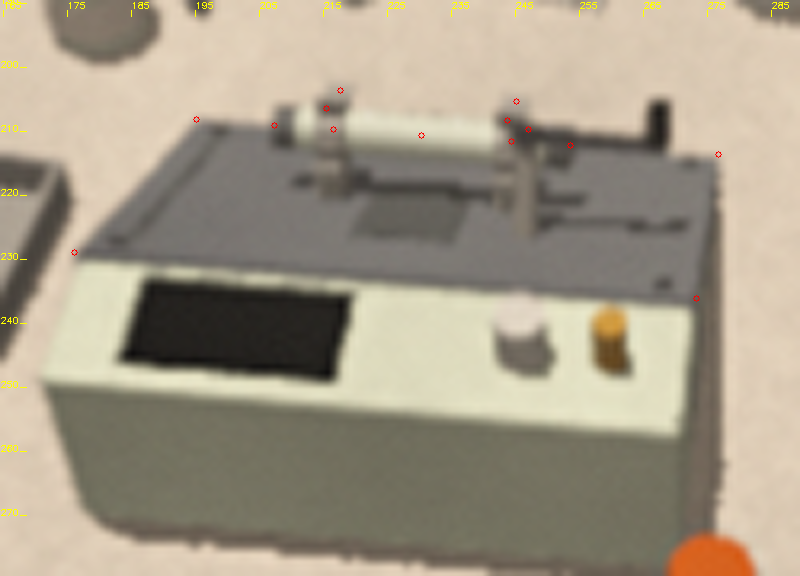

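```bash
python3 - <<'E'
from m import *
import pickle
d=pickle.load(open("s0.pkl","rb"));T=d["top"];S=d["scene"]
print("tray");print(np.mean([onz(T,u,v,.03) for u,v in[(361,140),(428,159.5),(418,200),(348.5,180.5)]],0))
# fresh: overall ends incl. grey
a,b=onz(T,128,194.5,.04),onz(T,179.3,201.3,.04); print("fresh T",a,b,np.linalg.norm(a-b),(a+b)/2)
a2,b2=onz(S,356,187.3,.04),onz(S,314.2,186,.04); print("fresh S",a2,b2,np.linalg.norm(a2-b2),(a2+b2)/2)
a,b=onz(T,143,166,.04),onz(T,176.5,170,.04); print("short T",a,b,np.linalg.norm(a-b),(a+b)/2)
print("jar",onz(T,354,223,.085),"bottle",onz(T,211.5,215.5,.13),onz(S,286.5,163,.13))
crop(T,320,200,380,270,8,"e1.png"); crop(S,160,140,310,210,5,"e2.png")
E
```

```text
tray
[ 0.52454131 -0.32458787  0.03      ]
fresh T [0.44779312 0.44344476 0.04      ] [0.42793725 0.29273881 0.04      ] 0.15200834712390077 [0.43786519 0.36809178 0.04      ]
fresh S [0.45081274 0.44266333 0.04      ] [0.42635077 0.29376677 0.04      ] 0.15089259176654427 [0.43858176 0.36821505 0.04      ]
short T [0.53305249 0.40367583 0.04      ] [0.5209386  0.30409947 0.04      ] 0.1003105098692222 [0.52699554 0.35388765 0.04      ]
jar [ 0.36109012 -0.19991035  0.085     ] bottle [0.37660255 0.18859503 0.13      ] [0.39174755 0.1938948  0.13      ]
```

View pics/e2.png

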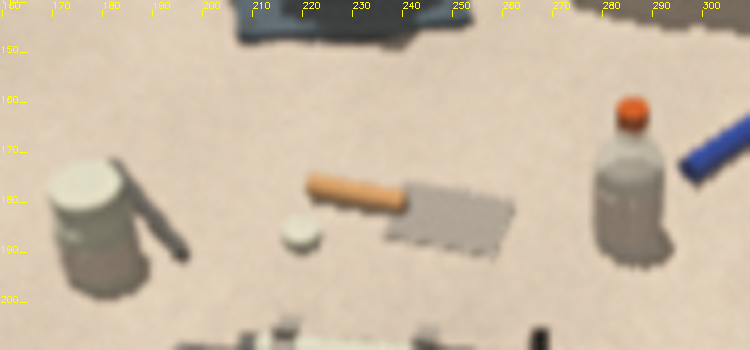

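```bash
cat > plan.py <<'E'
from h import *
from scipy.spatial.transform import Rotation as Ro
def R_A(psi,tilt=0.):
    xh=np.array([np.cos(psi),np.sin(psi),0]);yh=np.array([-np.sin(psi),np.cos(psi),0]);zh=np.array([0,0,1.])
    px=xh*np.cos(tilt)+zh*np.sin(tilt); pz=-xh*np.sin(tilt)+zh*np.cos(tilt)
    return np.column_stack([yh,px,-pz])
PSI=-.204; C=np.array([.579,-.0165,.065])
RP=R_A(PSI,np.pi/6); PX,PY,PZ=RP[:,1],RP[:,0],-RP[:,2]
def pan(x,y,z): return C+PX*x+PY*y+PZ*z
def inpan(p): q=np.asarray(p)-C; return np.array([q@PX,q@PY,q@PZ])
def go(pos,R):
    o=observe(); dt=np.asarray(pos)-o["eef_pos"]; rv=Ro.from_matrix(R@np.asarray(o["ee_rot"]).T).as_rotvec()
    n=max(np.linalg.norm(dt)/.040,np.degrees(np.linalg.norm(rv))/7.0)
    print("t",o["clock"],"d",dt.round(4),"rv",rv.round(4),"minrows %.1f"%n,"F",np.round(o["force"],1),"w",round(o["width"],4))
    n=int(np.ceil(n)); 
    if n: print("per row of",n,(dt/n).round(4),(rv/n).round(4))
E
python3 - <<'E'
from plan import *
import pickle
d=pickle.load(open("s0.pkl","rb"));T=d["top"]
print("tube inpan from T",inpan(onz(T,285.6,151.3,.0944)), pan(0,0,.034))
go(pan(0,0,.034+.10),RP)
E
```

```text
tube inpan from T [0.00010173 0.00023307 0.03388946] [ 0.56235251 -0.013056    0.09444486]
t 0.2 d [ 0.3718 -0.534  -0.0373] rv [ 0.303  -0.4913 -1.4763] minrows 16.3 F [ 0.1 -1.1  0.2] w 0.0934
per row of 17 [ 0.0219 -0.0314 -0.0022] [ 0.0178 -0.0289 -0.0868]
```

```bash
python3 -m crank '[{"tx":0.0219,"ty":-0.0314,"tz":0.008,"ax":0.0178,"ay":-0.0289,"az":-0.0868,"jaw":-1},{"tx":0.0219,"ty":-0.0314,"tz":0.008,"ax":0.0178,"ay":-0.0289,"az":-0.0868,"jaw":-1},{"tx":0.0219,"ty":-0.0314,"tz":0.008,"ax":0.0178,"ay":-0.0289,"az":-0.0868,"jaw":-1},{"tx":0.0219,"ty":-0.0314,"tz":0.008,"ax":0.0178,"ay":-0.0289,"az":-0.0868,"jaw":-1},{"tx":0.0219,"ty":-0.0314,"tz":0.008,"ax":0.0178,"ay":-0.0289,"az":-0.0868,"jaw":-1},{"tx":0.0219,"ty":-0.0314,"tz":0.008,"ax":0.0178,"ay":-0.0289,"az":-0.0868,"jaw":-1},{"tx":0.0219,"ty":-0.0314,"tz":0,"ax":0.0178,"ay":-0.0289,"az":-0.0868,"jaw":-1},{"tx":0.0219,"ty":-0.0314,"tz":0,"ax":0.0178,"ay":-0.0289,"az":-0.0868,"jaw":-1},{"tx":0.0219,"ty":-0.0314,"tz":0,"ax":0.0178,"ay":-0.0289,"az":-0.0868,"jaw":-1},{"tx":0.0219,"ty":-0.0314,"tz":0,"ax":0.0178,"ay":-0.0289,"az":-0.0868,"jaw":-1},{"tx":0.0219,"ty":-0.0314,"tz":0,"ax":0.0178,"ay":-0.0289,"az":-0.0868,"jaw":-1},{"tx":0.0219,"ty":-0.0314,"tz":0,"ax":0.0178,"ay":-0.0289,"az":-0.0868,"jaw":-1}]' 40; python3 -c "
from plan import *
go(pan(0,0,.134),RP)"
```

```text
clock: 1.2
eef_pos: [0.405, 0.1529, 0.2671]
ee_rot: [[-0.231, 0.895, 0.381], [0.969, 0.246, 0.008], [-0.086, 0.371, -0.924]]
force: [0.4, 0.5, -0.9]
width: 0.0932
t 1.2 d [ 0.1084 -0.1558 -0.0861] rv [ 0.089  -0.1414 -0.4304] minrows 5.2 F [ 0.4  0.5 -0.9] w 0.0932
per row of 6 [ 0.0181 -0.026  -0.0143] [ 0.0148 -0.0236 -0.0717]
```

```bash
python3 -m crank '[{"tx":0.0181,"ty":-0.026,"tz":-0.0143,"ax":0.0148,"ay":-0.0236,"az":-0.0717,"jaw":-1},{"tx":0.0181,"ty":-0.026,"tz":-0.0143,"ax":0.0148,"ay":-0.0236,"az":-0.0717,"jaw":-1},{"tx":0.0181,"ty":-0.026,"tz":-0.0143,"ax":0.0148,"ay":-0.0236,"az":-0.0717,"jaw":-1},{"tx":0.0181,"ty":-0.026,"tz":-0.0143,"ax":0.0148,"ay":-0.0236,"az":-0.0717,"jaw":-1},{"tx":0.0181,"ty":-0.026,"tz":-0.0143,"ax":0.0148,"ay":-0.0236,"az":-0.0717,"jaw":-1},{"tx":0.0181,"ty":-0.026,"tz":-0.0143,"ax":0.0148,"ay":-0.0236,"az":-0.0717,"jaw":-1},{"jaw":-1},{"jaw":-1}]'; python3 - <<'E'
from plan import *
go(pan(0,0,.134),RP); go(pan(0,0,.046),RP)
S=snapshot("scene");T=snapshot("top");crop(S,165,130,290,280,4,"f1.png",[proj(S,pan(0,0,.034))]);crop(T,225,100,345,200,5,"f2.png",[proj(T,pan(0,0,.034))])
E
```

```text
t 1.2 d [ 0.1084 -0.1558 -0.0861] rv [ 0.089  -0.1414 -0.4304] minrows 5.2 F [ 0.4  0.5 -0.9] w 0.0932
per row of 6 [ 0.0181 -0.026  -0.0143] [ 0.0148 -0.0236 -0.0717]
t 1.2 d [ 0.1515 -0.1647 -0.1623] rv [ 0.089  -0.1414 -0.4304] minrows 6.9 F [ 0.4  0.5 -0.9] w 0.0932
per row of 7 [ 0.0216 -0.0235 -0.0232] [ 0.0127 -0.0202 -0.0615]validation failed for argument at $[6]...
```

View pics/f1.png

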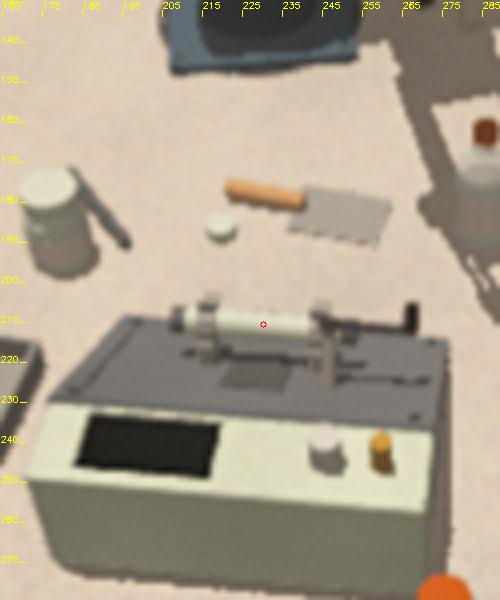

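View pics/f2.png

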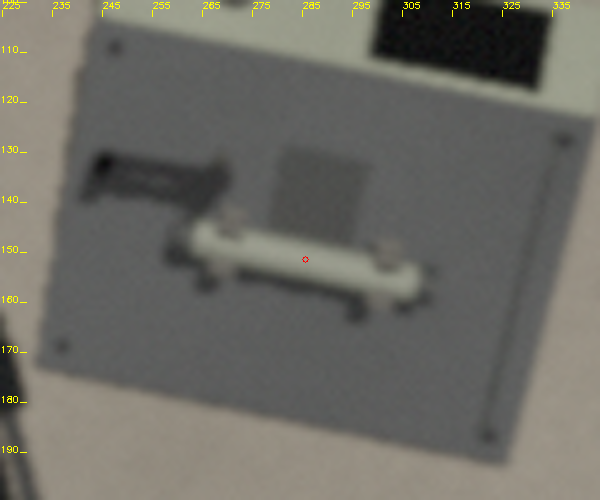

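The move was refused because every row needs all seven keys. The predicted seat lies on the tube axis in both views: scene (230,210.5), top (285,151.5).

```bash
python3 -m crank '[{"tx":0.0181,"ty":-0.026,"tz":-0.0143,"ax":0.0148,"ay":-0.0236,"az":-0.0717,"jaw":-1},{"tx":0.0181,"ty":-0.026,"tz":-0.0143,"ax":0.0148,"ay":-0.0236,"az":-0.0717,"jaw":-1},{"tx":0.0181,"ty":-0.026,"tz":-0.0143,"ax":0.0148,"ay":-0.0236,"az":-0.0717,"jaw":-1},{"tx":0.0181,"ty":-0.026,"tz":-0.0143,"ax":0.0148,"ay":-0.0236,"az":-0.0717,"jaw":-1},{"tx":0.0181,"ty":-0.026,"tz":-0.0143,"ax":0.0148,"ay":-0.0236,"az":-0.0717,"jaw":-1},{"tx":0.0181,"ty":-0.026,"tz":-0.0143,"ax":0.0148,"ay":-0.0236,"az":-0.0717,"jaw":-1},{"tx":0,"ty":0,"tz":0,"ax":0,"ay":0,"az":0,"jaw":-1},{"tx":0,"ty":0,"tz":0,"ax":0,"ay":0,"az":0,"jaw":-1}]'; python3 - <<'E'
from plan import *
go(pan(0,0,.134),RP); go(pan(0,0,.046),RP)
S=snapshot("scene");T=snapshot("top");crop(S,165,130,290,280,4,"g1.png",[proj(S,pan(0,0,.034)),proj(S,observe()["eef_pos"])]);crop(T,225,100,345,200,5,"g2.png",[proj(T,observe()["eef_pos"])])
E
```

```text
clock: 1.97
eef_pos: [0.5126, -0.0014, 0.1795]
ee_rot: [[0.199, 0.852, 0.485], [0.98, -0.172, -0.099], [-0.001, 0.495, -0.869]]
force: [-0.0, 0.1, 0.8]
width: 0.093
t 1.9667 d [ 0.0008 -0.0016  0.0016] rv [-0.0003 -0.0057 -0.0041] minrows 0.1 F [-0.   0.1  0.8] w 0.093
per row of 1 [ 0.0008 -0.0016  0.0016] [-0.0003 -0.0057 -0.0041]
t 1.9667 d [ 0.0439 -0.0105 -0.0746] rv [-0.0003 -0.0057 -0.0041] minrows 2.2 F [-0.   0.1  0.8] w 0.093
per row of 3 [ 0.0146 -0.0035 -0.0249] [-0.0001 -0.0019 -0.0014]
```

View pics/g1.png

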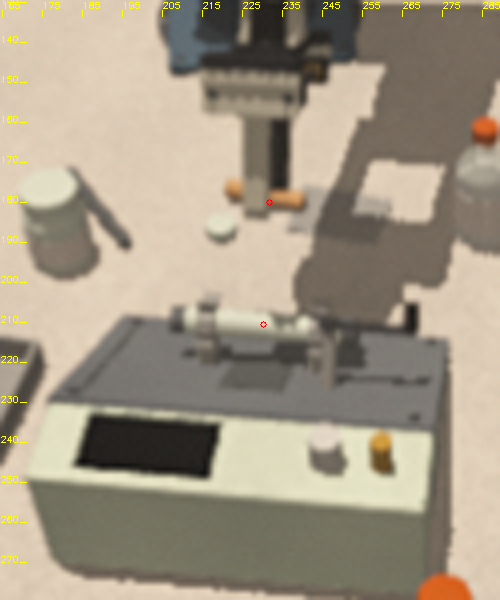

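```bash
python3 -m crank '[{"tx":0.0073,"ty":-0.0018,"tz":-0.0124,"ax":0,"ay":-0.0057,"az":-0.0041,"jaw":-1},{"tx":0.0073,"ty":-0.0018,"tz":-0.0124,"ax":0,"ay":0,"az":0,"jaw":-1},{"tx":0.0073,"ty":-0.0018,"tz":-0.0124,"ax":0,"ay":0,"az":0,"jaw":-1},{"tx":0.0073,"ty":-0.0018,"tz":-0.0124,"ax":0,"ay":0,"az":0,"jaw":-1},{"tx":0.0073,"ty":-0.0018,"tz":-0.0124,"ax":0,"ay":0,"az":0,"jaw":-1},{"tx":0.0073,"ty":-0.0018,"tz":-0.0124,"ax":0,"ay":0,"az":0,"jaw":-1},{"tx":0,"ty":0,"tz":0,"ax":0,"ay":0,"az":0,"jaw":-1},{"tx":0,"ty":0,"tz":0,"ax":0,"ay":0,"az":0,"jaw":-1}]'; python3 - <<'E'
from plan import *
go(pan(0,0,.046),RP)
S=snapshot("scene");T=snapshot("top");crop(S,165,130,290,280,4,"i1.png",[proj(S,pan(0,0,.034)),proj(S,observe()["eef_pos"])]);crop(T,225,100,345,200,5,"i2.png",[proj(T,observe()["eef_pos"])])
E
```

```text
clock: 2.73
eef_pos: [0.5567, -0.0109, 0.1069]
ee_rot: [[0.2, 0.847, 0.493], [0.98, -0.173, -0.1], [0.0, 0.503, -0.864]]
force: [0.0, 0.1, 0.3]
width: 0.0927
t 2.7333 d [-0.0002 -0.0009 -0.002 ] rv [ 0.0005  0.003  -0.0025] minrows 0.1 F [0.  0.1 0.3] w 0.0927
per row of 1 [-0.0002 -0.0009 -0.002 ] [ 0.0005  0.003  -0.0025]
```

View pics/i1.png

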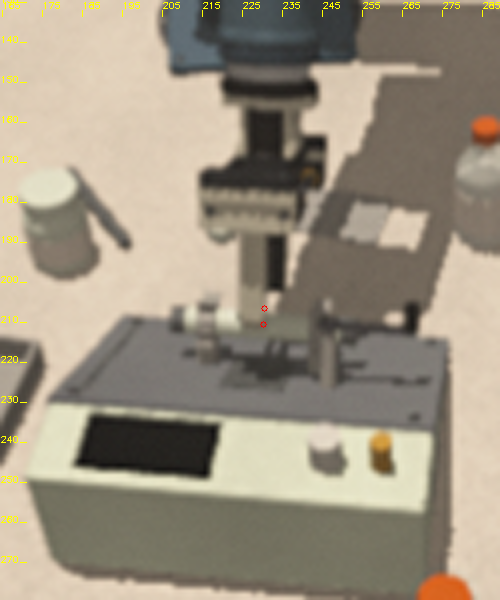

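View pics/i2.png

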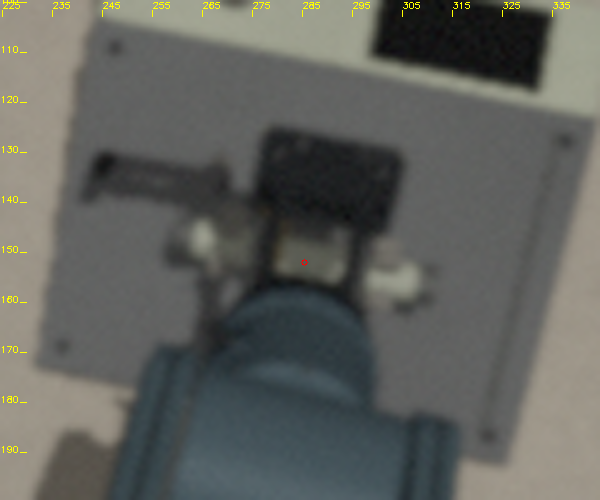

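The far finger stands over the tube midway between the clips, as planned. Now I'll close gently and read the force.

```bash
python3 -m crank '[{"tx":0,"ty":0,"tz":-0.002,"ax":0,"ay":0,"az":0,"jaw":0.2},{"tx":0,"ty":0,"tz":0,"ax":0,"ay":0,"az":0,"jaw":0.4},{"tx":0,"ty":0,"tz":0,"ax":0,"ay":0,"az":0,"jaw":0.6},{"tx":0,"ty":0,"tz":0,"ax":0,"ay":0,"az":0,"jaw":1},{"tx":0,"ty":0,"tz":0,"ax":0,"ay":0,"az":0,"jaw":1},{"tx":0,"ty":0,"tz":0,"ax":0,"ay":0,"az":0,"jaw":1},{"tx":0,"ty":0,"tz":0,"ax":0,"ay":0,"az":0,"jaw":1},{"tx":0,"ty":0,"tz":0,"ax":0,"ay":0,"az":0,"jaw":1}]' 12;  python3 -c "
from plan import *
go(pan(0,0,.046),RP);print(inpan(observe()['eef_pos']),RP.T@observe()['force'])"
```

```text
clock: 3.5
eef_pos: [0.557, -0.0122, 0.1046]
ee_rot: [[0.202, 0.846, 0.493], [0.979, -0.175, -0.102], [0.0, 0.503, -0.864]]
force: [-1.1, 0.8, -0.2]
width: 0.0443
t 3.5 d [-0.0005  0.0004  0.0002] rv [ 0.0007  0.0036 -0.0003] minrows 0.0 F [-1.1  0.8 -0.2] w 0.0443
per row of 1 [-0.0005  0.0004  0.0002] [ 0.0007  0.0036 -0.0003]
[ 0.0003732  -0.00028562  0.04552227] [ 0.59564137 -1.1313414  -0.47949525]
```

```bash
python3 -m crank '[{"tx":0,"ty":0,"tz":0,"ax":0,"ay":0,"az":0,"jaw":1},{"tx":0,"ty":0,"tz":0,"ax":0,"ay":0,"az":0,"jaw":1},{"tx":0,"ty":0,"tz":0,"ax":0,"ay":0,"az":0,"jaw":1},{"tx":0,"ty":0,"tz":0,"ax":0,"ay":0,"az":0,"jaw":1},{"tx":0,"ty":0,"tz":0,"ax":0,"ay":0,"az":0,"jaw":1},{"tx":0,"ty":0,"tz":0,"ax":0,"ay":0,"az":0,"jaw":1}]' 12;  python3 -c "
from plan import *
go(pan(0,0,.046),RP);print(inpan(observe()['eef_pos']),RP.T@observe()['force'])"
```

```text
clock: 4.0
eef_pos: [0.557, -0.0122, 0.1046]
ee_rot: [[0.202, 0.846, 0.493], [0.979, -0.175, -0.102], [0.0, 0.503, -0.864]]
force: [-0.4, -0.3, -0.3]
width: 0.0046
t 4.0 d [-0.0005  0.0004  0.0002] rv [ 0.0007  0.0037 -0.0003] minrows 0.0 F [-0.4 -0.3 -0.3] w 0.0046
per row of 1 [-0.0005  0.0004  0.0002] [ 0.0007  0.0037 -0.0003]
[ 0.00040124 -0.00024167  0.04553564] [-0.34019735 -0.42315381  0.15268828]
```

```bash
python3 - <<'E'
from plan import *
o=observe();print(o["width"])
S=snapshot("scene");T=snapshot("top");crop(S,165,160,290,250,6.4,"j1.png",[proj(S,o["eef_pos"]),proj(S,np.array(o["eef_pos"])+.025*np.array(o["ee_rot"])[:,2])]);crop(T,225,100,345,200,5,"j2.png",[proj(T,observe()["eef_pos"])])
E
```

```text
0.004600909588092666
```

View pics/j1.png

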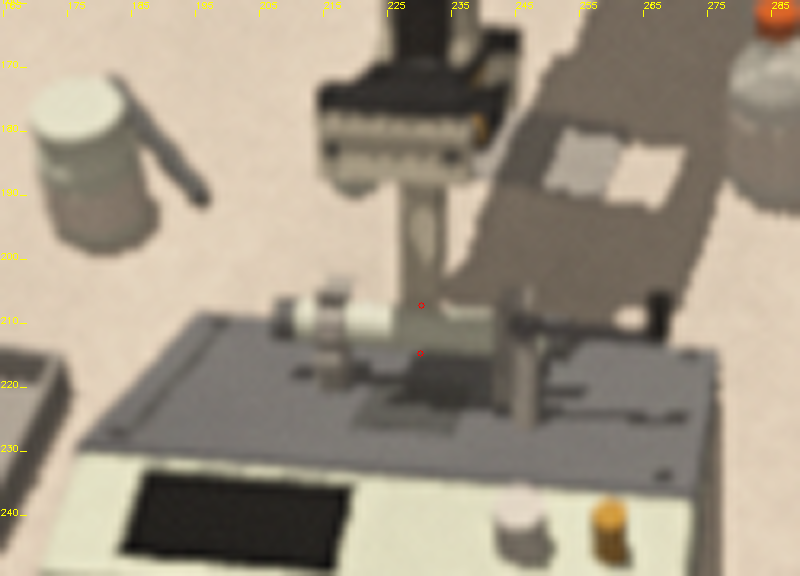

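View pics/j2.png

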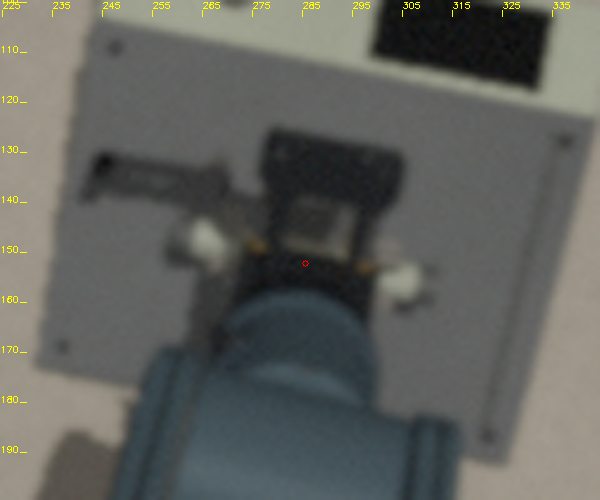

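```bash
python3 - <<'E'
from plan import *
o=observe();p=np.array(o["eef_pos"]);R=np.array(o["ee_rot"])
S=snapshot("scene")
for w in (.002,.011,.0465):
  for z in(0,.025): print(w,z,proj(S,p+R[:,1]*w+R[:,2]*z).round(1))
print("open pre-pose tip",proj(S,pan(0,0,.134)+R[:,1]*.0465+R[:,2]*.025),proj(S,pan(0,0,.134)+R[:,1]*.0635+R[:,2]*.025))
im=S["img"][185:222,205:262,::-1]
im=cv2.normalize(cv2.resize(im,None,fx=13,fy=13,interpolation=cv2.INTER_CUBIC),None,0,255,cv2.NORM_MINMAX); cv2.imwrite("pics/k1.png",im)
E
```

```text
0.002 0 [230.3 207.5]
0.002 0.025 [230.1 214.9]
0.011 0 [229.8 208.3]
0.011 0.025 [229.6 215.8]
0.0465 0 [227.7 211.7]
0.0465 0.025 [227.6 219.4]
open pre-pose tip [228.1554352  191.63537508] [227.12690525 193.04800757]
```

View pics/k1.png

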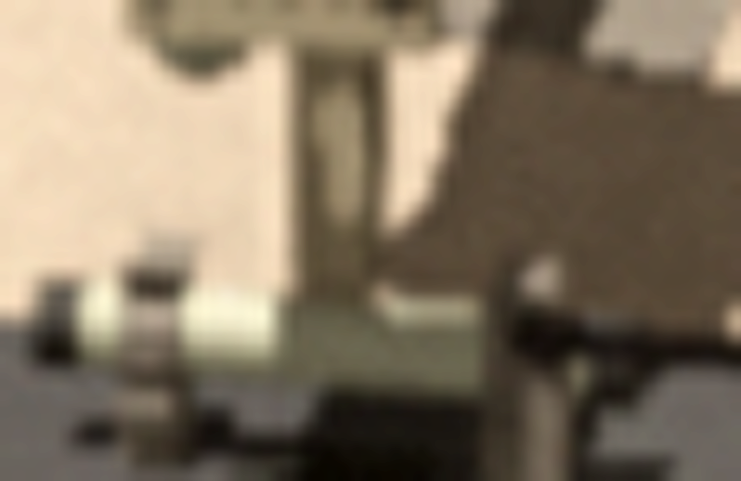

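The finger ends above the tube: the fingers closed over it, not around it. I'll check where the fingertips really are against the reported TCP, using the start pictures.

```bash
python3 - <<'E'
from plan import *
import pickle
d=pickle.load(open("s0.pkl","rb"));T=d["top"];S=d["scene"]
p=np.array([0.14155,.53092,.21803]);R=np.array([[-9.66182852e-01,2.57856660e-01,-7.99492756e-04],[2.57857651e-01,9.66181583e-01,-1.60619128e-03],[3.58288057e-04,-1.75802979e-03,-9.99998390e-01]])
L=[p+R[:,1]*s*.0465+R[:,2]*z for s in(-1,1) for z in(0,.025)]
for q in L: print(q.round(3),proj(T,q).round(1),proj(S,q).round(1))
crop(S,330,40,410,115,8,"l1.png",[proj(S,q) for q in L]); crop(T,20,270,120,370,6,"l2.png",[proj(T,q) for q in L])
E
```

```text
[0.13  0.486 0.218] [ 79.1 315.8] [350.1  97.7]
[0.13  0.486 0.193] [ 83.6 314.4] [349.1 103.2]
[0.154 0.576 0.218] [ 42.4 304.9] [374.1  99.5]
[0.154 0.576 0.193] [ 47.8 303.8] [372.8 105.1]
```

View pics/l1.png

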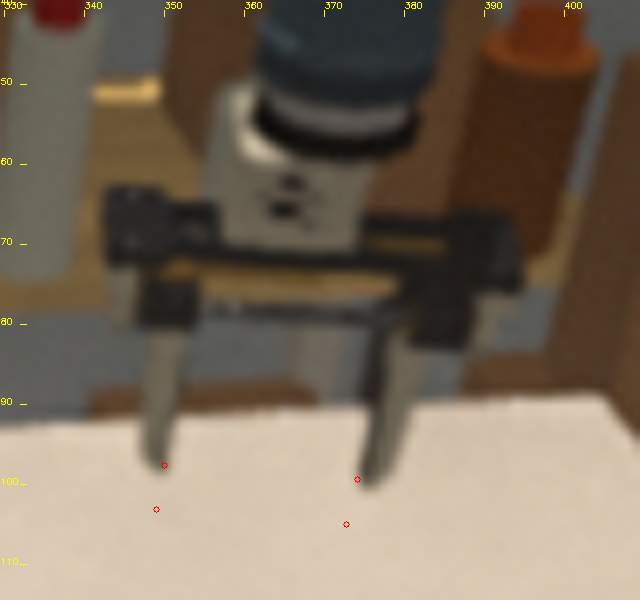

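View pics/l2.png

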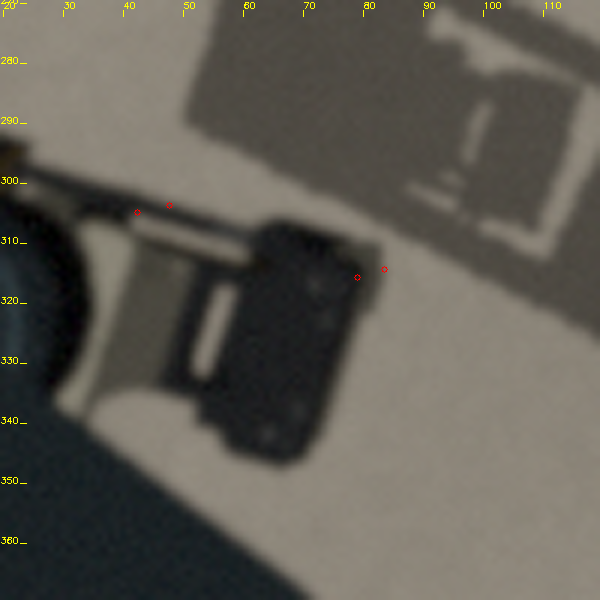

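The visible fingertips sit at about the reported TCP, scene (349,98) and (375,100), not 25 mm ahead of it. Finger length down from the body agrees with the spec, so the reported TCP seems to lie about 23 mm too far forward along the tool. I'll measure this by touching the top of the tube (panel z = 45) with the shut fingers.

```bash
for i in 1 2 3; do python3 -m crank '[{"tx":0.0005,"ty":-0.0001,"tz":-0.0009,"ax":0,"ay":0,"az":0,"jaw":1},{"tx":0,"ty":0,"tz":0,"ax":0,"ay":0,"az":0,"jaw":1},{"tx":0,"ty":0,"tz":0,"ax":0,"ay":0,"az":0,"jaw":1}]' 12 >/dev/null;  python3 -c "
from plan import *
o=observe();print(inpan(o['eef_pos']).round(4),(RP.T@o['force']).round(2),o['ft_torque'],o['width'])"; done
```

```text
[ 0.0005 -0.0002  0.0447] [-0.1  -1.5  -4.53] [ 0.00420932  0.38801059 -0.03999335] 0.0006027047997883096
[ 0.0006 -0.0002  0.0444] [ -0.94  -2.55 -18.23] [-0.19218766  0.80354427 -0.13077356] 0.0005313470067133124
[ 0.0006 -0.0001  0.0442] [ -3.15  -4.65 -34.11] [-0.30316773  1.18357578 -0.27419536] 0.0006048364124901047
```

Contact came at panel z of about 44.8, and the tube top is at 45. So the reported TCP coincides with the fingertips, 25 mm off from the spec. I'll treat the reported position as the tip from here on. Next: back off, open, and go down to tip z = 21.5 mm.

```bash
python3 -m crank '[{"tx":-0.0049,"ty":0.001,"tz":0.0087,"ax":0,"ay":0,"az":0,"jaw":1},{"tx":-0.0098,"ty":0.002,"tz":0.0173,"ax":0,"ay":0,"az":0,"jaw":0},{"tx":0,"ty":0,"tz":0,"ax":0,"ay":0,"az":0,"jaw":-0.6},{"tx":0,"ty":0,"tz":0,"ax":0,"ay":0,"az":0,"jaw":-0.6},{"tx":0,"ty":0,"tz":0,"ax":0,"ay":0,"az":0,"jaw":-0.6},{"tx":0,"ty":0,"tz":0,"ax":0,"ay":0,"az":0,"jaw":-0.6},{"tx":0,"ty":0,"tz":0,"ax":0,"ay":0,"az":0,"jaw":-0.6},{"tx":0,"ty":0,"tz":0,"ax":0,"ay":0,"az":0,"jaw":-0.6},{"tx":0,"ty":0,"tz":0,"ax":0,"ay":0,"az":0,"jaw":-0.6},{"tx":0,"ty":0,"tz":0,"ax":0,"ay":0,"az":0,"jaw":-0.6},{"tx":0,"ty":0,"tz":0,"ax":0,"ay":0,"az":0,"jaw":-0.6},{"tx":0,"ty":0,"tz":0,"ax":0,"ay":0,"az":0,"jaw":-0.6}]' 12;  python3 -c "
from plan import *
go(pan(0,0,.0215),RP)
S=snapshot('scene');o=observe()
crop(S,165,130,290,250,5,'n1.png',[proj(S,pan(0,0,.034)),proj(S,np.array(o['eef_pos']))])
"
```

```text
clock: 5.9
eef_pos: [0.5438, -0.0095, 0.1279]
ee_rot: [[0.202, 0.846, 0.493], [0.979, -0.175, -0.102], [0.0, 0.503, -0.864]]
force: [-0.2, -0.2, -0.4]
width: 0.0692
t 5.9 d [ 0.0247 -0.0048 -0.0442] rv [ 0.0007  0.0036 -0.0003] minrows 1.3 F [-0.2 -0.2 -0.4] w 0.0692
per row of 2 [ 0.0123 -0.0024 -0.0221] [ 0.0003  0.0018 -0.0002]
```

View pics/n1.png

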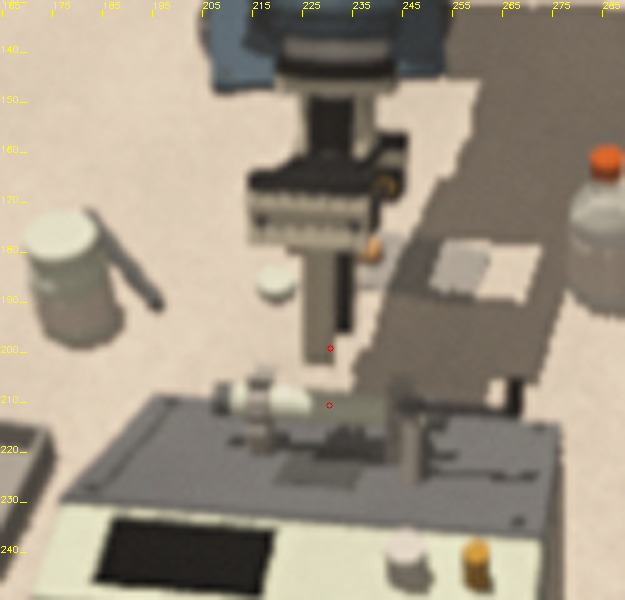

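The open fingers end at rows 202 and 196, on either side of the reported TCP at row 199, so the tip offset holds. The tube is still seated. I'll go down now.

```bash
python3 -m crank '[{"tx":0.0049,"ty":-0.001,"tz":-0.0088,"ax":0,"ay":0.0036,"az":0,"jaw":-0.6},{"tx":0.0049,"ty":-0.001,"tz":-0.0088,"ax":0,"ay":0,"az":0,"jaw":-0.6},{"tx":0.0049,"ty":-0.001,"tz":-0.0088,"ax":0,"ay":0,"az":0,"jaw":-0.6},{"tx":0.0049,"ty":-0.001,"tz":-0.0088,"ax":0,"ay":0,"az":0,"jaw":-0.6},{"tx":0.0049,"ty":-0.001,"tz":-0.0088,"ax":0,"ay":0,"az":0,"jaw":-0.6},{"tx":0,"ty":0,"tz":0,"ax":0,"ay":0,"az":0,"jaw":-0.6},{"tx":0,"ty":0,"tz":0,"ax":0,"ay":0,"az":0,"jaw":-0.6}]' 8;  python3 -c "
from plan import *
o=observe();go(pan(0,0,.0215),RP);print(inpan(o['eef_pos']).round(4),(RP.T@o['force']).round(2),o['width'])"
```

```text
clock: 6.53
eef_pos: [0.5679, -0.0144, 0.0827]
ee_rot: [[0.202, 0.849, 0.488], [0.979, -0.175, -0.101], [-0.001, 0.498, -0.867]]
force: [0.4, 0.4, 0.6]
width: 0.0743
t 6.5333 d [0.0005 0.0001 0.0009] rv [ 0.0002 -0.0021 -0.0003] minrows 0.0 F [0.4 0.4 0.6] w 0.0743
per row of 1 [0.0005 0.0001 0.0009] [ 0.0002 -0.0021 -0.0003]
[-0.0009 -0.0002  0.021 ] [ 0.53  0.59 -0.37] 0.07425411017680038
```

```bash
python3 -m crank '[{"tx":0.0004,"ty":0,"tz":0.0006,"ax":0,"ay":0,"az":0,"jaw":1},{"tx":0,"ty":0,"tz":0,"ax":0,"ay":0,"az":0,"jaw":1},{"tx":0,"ty":0,"tz":0,"ax":0,"ay":0,"az":0,"jaw":1},{"tx":0,"ty":0,"tz":0,"ax":0,"ay":0,"az":0,"jaw":1},{"tx":0,"ty":0,"tz":0,"ax":0,"ay":0,"az":0,"jaw":1},{"tx":0,"ty":0,"tz":0,"ax":0,"ay":0,"az":0,"jaw":1},{"tx":0,"ty":0,"tz":0,"ax":0,"ay":0,"az":0,"jaw":1},{"tx":0,"ty":0,"tz":0,"ax":0,"ay":0,"az":0,"jaw":1},{"tx":0,"ty":0,"tz":0,"ax":0,"ay":0,"az":0,"jaw":1},{"tx":0,"ty":0,"tz":0,"ax":0,"ay":0,"az":0,"jaw":1},{"tx":0,"ty":0,"tz":0,"ax":0,"ay":0,"az":0,"jaw":1}]' 8;  python3 -c "
from plan import *
o=observe();go(pan(0,0,.0215),RP);print(inpan(o['eef_pos']).round(4),(RP.T@o['force']).round(2),o['width'])"
```

```text
clock: 7.45
eef_pos: [0.568, -0.0143, 0.0842]
ee_rot: [[0.202, 0.849, 0.489], [0.979, -0.175, -0.101], [-0.001, 0.499, -0.867]]
force: [-3.8, -0.0, 2.1]
width: 0.0216
t 7.45 d [ 0.0004  0.     -0.0005] rv [ 0.0004 -0.0011 -0.0004] minrows 0.0 F [-3.8 -0.   2.1] w 0.0216
per row of 1 [ 0.0004  0.     -0.0005] [ 0.0004 -0.0011 -0.0004]
[-0.0001 -0.0001  0.0222] [-0.79 -2.17 -3.68] 0.02162487566591807
```

Gripped at 21.6 mm. I'll tighten to 45 N, then pull straight out along the panel normal.

```bash
python3 -m crank '[{"tx":0,"ty":0,"tz":0,"ax":0,"ay":0,"az":0,"jaw":1},{"tx":0,"ty":0,"tz":0,"ax":0,"ay":0,"az":0,"jaw":1},{"tx":-0.0024,"ty":0.0005,"tz":0.0043,"ax":0,"ay":0,"az":0,"jaw":1},{"tx":-0.0024,"ty":0.0005,"tz":0.0043,"ax":0,"ay":0,"az":0,"jaw":1},{"tx":-0.0024,"ty":0.0005,"tz":0.0043,"ax":0,"ay":0,"az":0,"jaw":1},{"tx":-0.0024,"ty":0.0005,"tz":0.0043,"ax":0,"ay":0,"az":0,"jaw":1},{"tx":-0.0024,"ty":0.0005,"tz":0.0043,"ax":0,"ay":0,"az":0,"jaw":1},{"tx":-0.0024,"ty":0.0005,"tz":0.0043,"ax":0,"ay":0,"az":0,"jaw":1},{"tx":-0.0049,"ty":0.001,"tz":0.0087,"ax":0,"ay":0,"az":0,"jaw":1},{"tx":-0.0049,"ty":0.001,"tz":0.0087,"ax":0,"ay":0,"az":0,"jaw":1},{"tx":-0.0049,"ty":0.001,"tz":0.0087,"ax":0,"ay":0,"az":0,"jaw":1},{"tx":-0.0049,"ty":0.001,"tz":0.0087,"ax":0,"ay":0,"az":0,"jaw":1}]' 45;  python3 -c "
from plan import *
o=observe();print(inpan(o['eef_pos']).round(4),(RP.T@o['force']).round(2),o['width'])
S=snapshot('scene')
crop(S,165,130,290,250,5,'p1.png',[proj(S,pan(0,0,.034)),proj(S,np.array(o['eef_pos']))])
"
```

```text
clock: 8.45
eef_pos: [0.5346, -0.0074, 0.1468]
ee_rot: [[0.202, 0.847, 0.491], [0.979, -0.175, -0.102], [-0.001, 0.502, -0.865]]
force: [0.7, 0.5, -0.9]
width: 0.0212
[ 0.0016 -0.0001  0.0935] [0.6  0.07 1.11] 0.021177655063207085
```

View pics/p1.png

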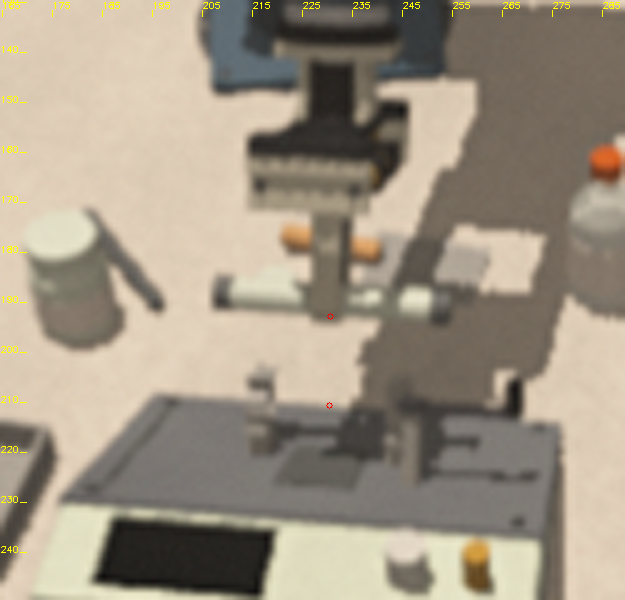

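The tube came out straight and level, and both clips are empty. Now over to the tray.

```bash
python3 -c "
from plan import *
go([.5245,-.3246,.16],R_A(-.286,0))"
```

```text
t 8.5 d [-0.0103 -0.3173  0.0116] rv [ 0.1286  0.512  -0.081 ] minrows 7.9 F [0.5 0.5 0.6] w 0.0212
per row of 8 [-0.0013 -0.0397  0.0015] [ 0.0161  0.064  -0.0101]
```

```bash
python3 -m crank '[{"tx":-0.0009,"ty":-0.01,"tz":0.025,"ax":0.0107,"ay":0.0427,"az":-0.0068,"jaw":1},{"tx":-0.0009,"ty":-0.02,"tz":0.025,"ax":0.0107,"ay":0.0427,"az":-0.0068,"jaw":1},{"tx":-0.0009,"ty":-0.028,"tz":0.01,"ax":0.0107,"ay":0.0427,"az":-0.0068,"jaw":1},{"tx":-0.0009,"ty":-0.03,"tz":0,"ax":0.0107,"ay":0.0427,"az":-0.0068,"jaw":1},{"tx":-0.0009,"ty":-0.03,"tz":0,"ax":0.0107,"ay":0.0427,"az":-0.0068,"jaw":1},{"tx":-0.0009,"ty":-0.03,"tz":0,"ax":0.0107,"ay":0.0427,"az":-0.0068,"jaw":1},{"tx":-0.0009,"ty":-0.03,"tz":0,"ax":0.0107,"ay":0.0427,"az":-0.0068,"jaw":1},{"tx":-0.0009,"ty":-0.03,"tz":0,"ax":0.0107,"ay":0.0427,"az":-0.0068,"jaw":1},{"tx":-0.0009,"ty":-0.03,"tz":0,"ax":0.0107,"ay":0.0427,"az":-0.0068,"jaw":1},{"tx":-0.0009,"ty":-0.03,"tz":-0.01,"ax":0.0107,"ay":0.0427,"az":-0.0068,"jaw":1},{"tx":-0.0009,"ty":-0.029,"tz":-0.02,"ax":0.0107,"ay":0.0427,"az":-0.0068,"jaw":1},{"tx":-0.0009,"ty":-0.02,"tz":-0.02,"ax":0.0107,"ay":0.0427,"az":-0.0068,"jaw":1}]' 45; python3 -m crank '[{"tx":0,"ty":0,"tz":0,"ax":0,"ay":0,"az":0,"jaw":1},{"tx":0,"ty":0,"tz":0,"ax":0,"ay":0,"az":0,"jaw":1}]'; python3 -c "
from plan import *
go([.5245,-.3246,.10],R_A(-.286,0))
S=snapshot('scene');T=snapshot('top');o=observe();print(o['width'])
crop(S,75,110,225,260,4,'q1.png',[proj(S,np.array(o['eef_pos']))])
crop(T,320,100,440,230,4.5,'q2.png',[proj(T,np.array(o['eef_pos']))])
"
```

```text
clock: 9.5
eef_pos: [0.5244, -0.3281, 0.1562]
ee_rot: [[0.285, 0.959, -0.003], [0.959, -0.285, -0.003], [-0.003, -0.002, -1.0]]
force: [-0.7, -0.0, -0.1]
width: 0.0207
clock: 9.67
eef_pos: [0.5234, -0.325, 0.1533]
ee_rot: [[0.284, 0.959, -0.006], [0.959, -0.284, 0.003], [0.001, -0.007, -1.0]]
force: [0.1, 0.2, -0.9]
width: 0.0209
t 9.6667 d [ 0.0011  0.0004 -0.0533] rv [-0.0029 -0.0063  0.0024] minrows 1.3 F [ 0.1  0.2 -0.9] w 0.0209
per row of 2 [ 0.0005  0.0002 -0.0266] [-0.0015 -0.0031  0.0012]
0.020947797818276746
```

View pics/q1.png

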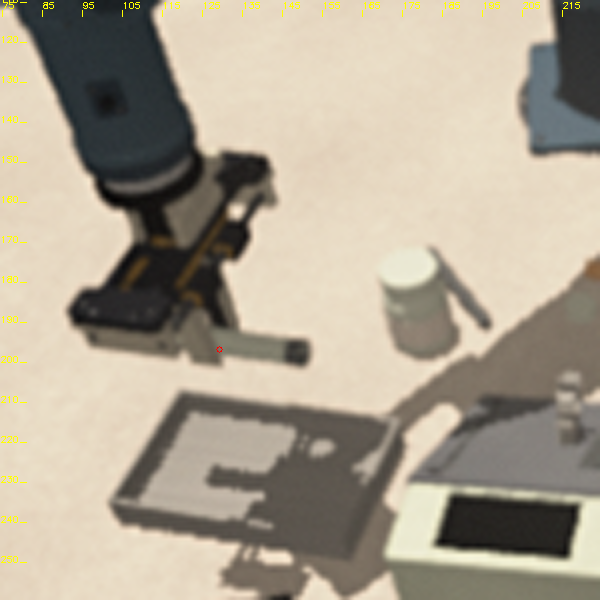

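View pics/q2.png

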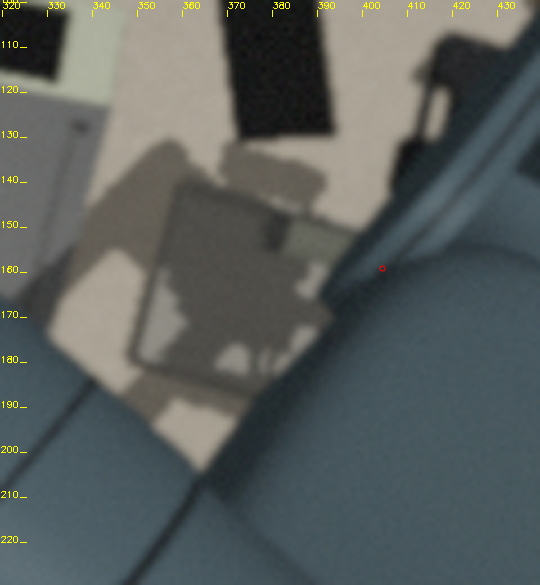

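Level and centred over the tray, so I'll lower.

```bash
python3 -m crank '[{"tx":0.0011,"ty":0.0004,"tz":-0.025,"ax":-0.0029,"ay":-0.0063,"az":0.0024,"jaw":1},{"tx":0,"ty":0,"tz":-0.025,"ax":0,"ay":0,"az":0,"jaw":1},{"tx":0,"ty":0,"tz":-0.025,"ax":0,"ay":0,"az":0,"jaw":1},{"tx":0,"ty":0,"tz":-0.025,"ax":0,"ay":0,"az":0,"jaw":1},{"tx":0,"ty":0,"tz":-0.02,"ax":0,"ay":0,"az":0,"jaw":1},{"tx":0,"ty":0,"tz":-0.012,"ax":0,"ay":0,"az":0,"jaw":1},{"tx":0,"ty":0,"tz":-0.008,"ax":0,"ay":0,"az":0,"jaw":1},{"tx":0,"ty":0,"tz":0,"ax":0,"ay":0,"az":0,"jaw":1},{"tx":0,"ty":0,"tz":0,"ax":0,"ay":0,"az":0,"jaw":1}]';python3 -c "
from plan import *
go([.5245,-.3246,.007],R_A(-.286,0))"
```

```text
clock: 10.52
eef_pos: [0.5257, -0.3242, 0.0164]
ee_rot: [[0.28, 0.96, 0.004], [0.96, -0.28, -0.003], [-0.002, 0.004, -1.0]]
force: [0.3, -0.6, -1.2]
width: 0.021
t 10.5167 d [-0.0012 -0.0004 -0.0094] rv [ 0.0034  0.0036 -0.002 ] minrows 0.2 F [ 0.3 -0.6 -1.2] w 0.021
per row of 1 [-0.0012 -0.0004 -0.0094] [ 0.0034  0.0036 -0.002 ]
```

```bash
python3 -m crank '[{"tx":0,"ty":0,"tz":-0.004,"ax":0,"ay":0,"az":0,"jaw":1},{"tx":0,"ty":0,"tz":-0.003,"ax":0,"ay":0,"az":0,"jaw":1},{"tx":0,"ty":0,"tz":0,"ax":0,"ay":0,"az":0,"jaw":1},{"tx":0,"ty":0,"tz":0,"ax":0,"ay":0,"az":0,"jaw":1}]'
for i in 1 2 3; do python3 -m crank '[{"tx":0,"ty":0,"tz":-0.001,"ax":0,"ay":0,"az":0,"jaw":1},{"tx":0,"ty":0,"tz":0,"ax":0,"ay":0,"az":0,"jaw":1}]' | grep -E "eef_pos|force"; done
```

```text
clock: 10.85
eef_pos: [0.5251, -0.3242, 0.0084]
ee_rot: [[0.281, 0.96, 0.002], [0.96, -0.281, -0.002], [-0.002, 0.003, -1.0]]
force: [1.2, 0.9, -0.5]
width: 0.0211
eef_pos: [0.525, -0.3242, 0.0072]
force: [0.8, 0.1, -0.1]
eef_pos: [0.5249, -0.3241, 0.006]
force: [0.2, 0.9, -0.3]
eef_pos: [0.5249, -0.324, 0.0049]
force: [-1.0, 1.3, -1.6]
```

```bash
python3 -m crank '[{"tx":0,"ty":0,"tz":0,"ax":0,"ay":0,"az":0,"jaw":0.4},{"tx":0,"ty":0,"tz":0,"ax":0,"ay":0,"az":0,"jaw":0.3},{"tx":0,"ty":0,"tz":0,"ax":0,"ay":0,"az":0,"jaw":0.2},{"tx":0,"ty":0,"tz":0,"ax":0,"ay":0,"az":0,"jaw":0.1},{"tx":0,"ty":0,"tz":0,"ax":0,"ay":0,"az":0,"jaw":0},{"tx":0,"ty":0,"tz":0,"ax":0,"ay":0,"az":0,"jaw":0},{"tx":0,"ty":0,"tz":0,"ax":0,"ay":0,"az":0,"jaw":0},{"tx":0,"ty":0,"tz":0,"ax":0,"ay":0,"az":0,"jaw":0}]'
python3 -m crank '[{"tx":0,"ty":0,"tz":0.01,"ax":0,"ay":0,"az":0,"jaw":0},{"tx":0,"ty":0,"tz":0.02,"ax":0,"ay":0,"az":0,"jaw":0},{"tx":0,"ty":0,"tz":0.035,"ax":0,"ay":0,"az":0,"jaw":0},{"tx":0,"ty":0,"tz":0.035,"ax":0,"ay":0,"az":0,"jaw":0},{"tx":0,"ty":0,"tz":0.035,"ax":0,"ay":0,"az":0,"jaw":0},{"tx":0,"ty":0,"tz":0.035,"ax":0,"ay":0,"az":0,"jaw":0},{"tx":0,"ty":0,"tz":0.03,"ax":0,"ay":0,"az":0,"jaw":0},{"tx":0,"ty":0,"tz":0,"ax":0,"ay":0,"az":0,"jaw":0}]'; python3 -c "
from plan import *
S=snapshot('scene');T=snapshot('top');o=observe();print(o['width'])
crop(S,75,110,225,260,4,'r1.png')
go([.438,.368,.16],R_A(-.15,0))
"
```

```text
clock: 12.02
eef_pos: [0.525, -0.3241, 0.0052]
ee_rot: [[0.281, 0.96, 0.002], [0.96, -0.281, -0.002], [-0.002, 0.003, -1.0]]
force: [-0.8, 0.4, -0.0]
width: 0.0465
clock: 12.68
eef_pos: [0.5277, -0.3264, 0.2138]
ee_rot: [[0.281, 0.96, 0.012], [0.96, -0.28, -0.011], [-0.007, 0.015, -1.0]]
force: [0.8, -1.0, 0.4]
width: 0.0467
0.04665602592876725
t 12.7833 d [-0.0876  0.6926 -0.0476] rv [0.0048 0.0056 0.1344] minrows 17.5 F [-0.7 -0.2 -0.5] w 0.0467
per row of 18 [-0.0049  0.0385 -0.0026] [0.0003 0.0003 0.0075]
```

View pics/r1.png

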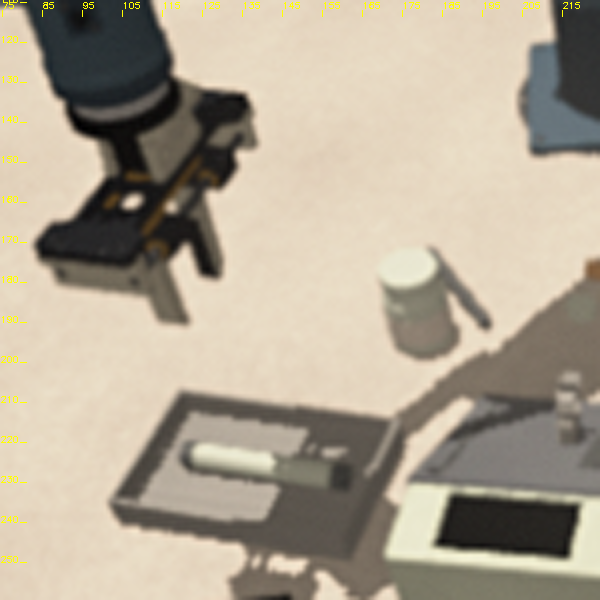

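The old tube lies in the tray at scene (135,232). On to the rack.

```bash
python3 -m crank '[{"tx":-0.0037,"ty":0.015,"tz":0,"ax":0,"ay":0,"az":0.0056,"jaw":-0.3},{"tx":-0.0037,"ty":0.03,"tz":0,"ax":0,"ay":0,"az":0.0056,"jaw":-0.3},{"tx":-0.0037,"ty":0.034,"tz":0,"ax":0,"ay":0,"az":0.0056,"jaw":-0.3},{"tx":-0.0037,"ty":0.034,"tz":0,"ax":0,"ay":0,"az":0.0056,"jaw":-0.3},{"tx":-0.0037,"ty":0.034,"tz":0,"ax":0,"ay":0,"az":0.0056,"jaw":-0.3},{"tx":-0.0037,"ty":0.034,"tz":0,"ax":0,"ay":0,"az":0.0056,"jaw":-0.3},{"tx":-0.0037,"ty":0.034,"tz":0,"ax":0,"ay":0,"az":0.0056,"jaw":-0.3},{"tx":-0.0037,"ty":0.034,"tz":0,"ax":0,"ay":0,"az":0.0056,"jaw":-0.3},{"tx":-0.0037,"ty":0.034,"tz":0,"ax":0,"ay":0,"az":0.0056,"jaw":-0.3},{"tx":-0.0037,"ty":0.034,"tz":0,"ax":0,"ay":0,"az":0.0056,"jaw":-0.3},{"tx":-0.0037,"ty":0.034,"tz":0,"ax":0,"ay":0,"az":0.0056,"jaw":-0.3},{"tx":-0.0037,"ty":0.034,"tz":0,"ax":0,"ay":0,"az":0.0056,"jaw":-0.3}]';python3 -c "
from plan import *
go([.438,.368,.16],R_A(-.15,0))"
```

```text
clock: 13.78
eef_pos: [0.4789, 0.0626, 0.2036]
ee_rot: [[0.216, 0.976, -0.001], [0.976, -0.216, -0.002], [-0.002, -0.001, -1.0]]
force: [-0.3, 0.4, 0.3]
width: 0.0605
t 13.7833 d [-0.0409  0.3054 -0.0436] rv [ 0.0017 -0.0009  0.0672] minrows 7.8 F [-0.3  0.4  0.3] w 0.0605
per row of 8 [-0.0051  0.0382 -0.0055] [ 0.0002 -0.0001  0.0084]
```

```bash
python3 -m crank '[{"tx":-0.0041,"ty":0.032,"tz":0,"ax":0,"ay":0,"az":0.0067,"jaw":-0.3},{"tx":-0.0041,"ty":0.032,"tz":0,"ax":0,"ay":0,"az":0.0067,"jaw":-0.3},{"tx":-0.0041,"ty":0.032,"tz":0,"ax":0,"ay":0,"az":0.0067,"jaw":-0.3},{"tx":-0.0041,"ty":0.032,"tz":0,"ax":0,"ay":0,"az":0.0067,"jaw":-0.3},{"tx":-0.0041,"ty":0.032,"tz":0,"ax":0,"ay":0,"az":0.0067,"jaw":-0.3},{"tx":-0.0041,"ty":0.032,"tz":0,"ax":0,"ay":0,"az":0.0067,"jaw":-0.3},{"tx":-0.0041,"ty":0.032,"tz":-0.006,"ax":0,"ay":0,"az":0.0067,"jaw":-0.3},{"tx":-0.0041,"ty":0.032,"tz":-0.01,"ax":0,"ay":0,"az":0.0067,"jaw":-0.3},{"tx":-0.0041,"ty":0.029,"tz":-0.014,"ax":0,"ay":0,"az":0.0067,"jaw":-0.3},{"tx":-0.004,"ty":0.02,"tz":-0.014,"ax":0,"ay":0,"az":0.0067,"jaw":-0.3},{"tx":0,"ty":0,"tz":0,"ax":0,"ay":0,"az":0,"jaw":-0.3},{"tx":0,"ty":0,"tz":0,"ax":0,"ay":0,"az":0,"jaw":-0.3}]';python3 - <<'E'
from plan import *
go([.438,.368,.09],R_A(-.15,0))
S=snapshot('scene');T=snapshot('top');o=observe()
p=np.array(o['eef_pos'])
crop(S,290,100,400,230,5,'t1.png',[proj(S,[.438,.368,.04]),proj(S,p)])
crop(T,110,120,240,230,5,'t2.png',[proj(T,p)])
E
```

```text
clock: 14.78
eef_pos: [0.4377, 0.3657, 0.1587]
ee_rot: [[0.147, 0.989, -0.002], [0.989, -0.147, -0.005], [-0.005, -0.001, -1.0]]
force: [0.4, -0.1, -0.2]
width: 0.0602
t 14.7833 d [ 0.0003  0.0023 -0.0687] rv [ 0.0048 -0.0022 -0.0021] minrows 1.7 F [ 0.4 -0.1 -0.2] w 0.0602
per row of 2 [ 0.0001  0.0011 -0.0344] [ 0.0024 -0.0011 -0.001 ]
```

View pics/t1.png

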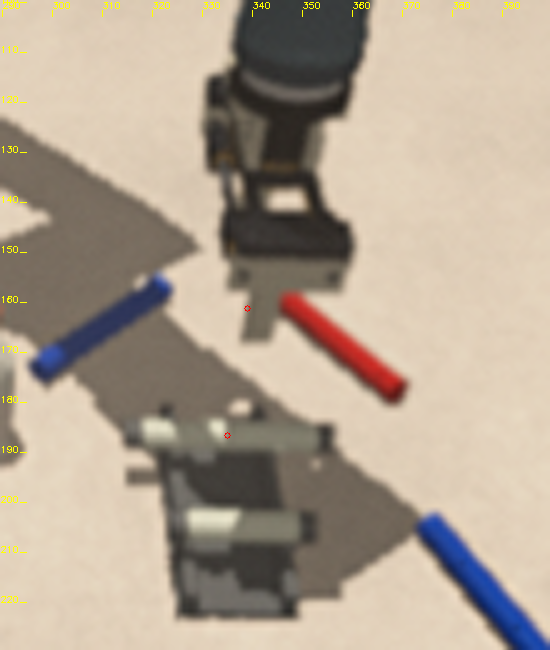

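View pics/t2.png

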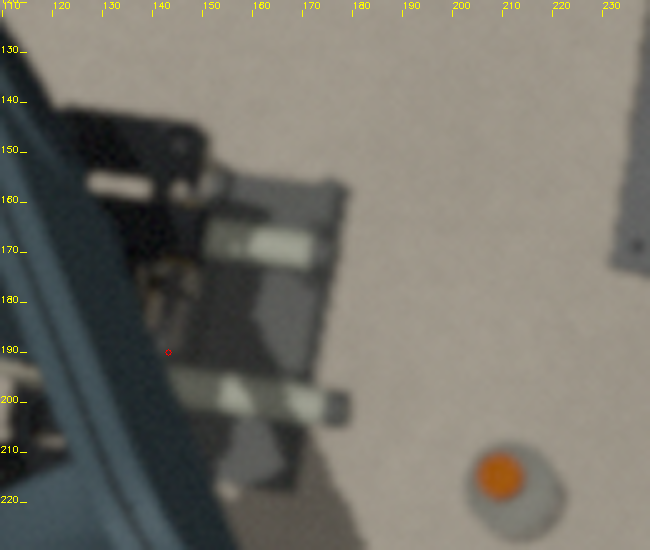

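```bash
python3 -m crank '[{"tx":0.0003,"ty":0.0023,"tz":-0.02,"ax":0.0048,"ay":-0.0022,"az":-0.0021,"jaw":-0.3},{"tx":0,"ty":0,"tz":-0.024,"ax":0,"ay":0,"az":0,"jaw":-0.3},{"tx":0,"ty":0,"tz":-0.024,"ax":0,"ay":0,"az":0,"jaw":-0.3},{"tx":0,"ty":0,"tz":-0.02,"ax":0,"ay":0,"az":0,"jaw":-0.3},{"tx":0,"ty":0,"tz":-0.015,"ax":0,"ay":0,"az":0,"jaw":-0.3},{"tx":0,"ty":0,"tz":-0.012,"ax":0,"ay":0,"az":0,"jaw":-0.3},{"tx":0,"ty":0,"tz":-0.01,"ax":0,"ay":0,"az":0,"jaw":-0.3},{"tx":0,"ty":0,"tz":0,"ax":0,"ay":0,"az":0,"jaw":-0.3},{"tx":0,"ty":0,"tz":0,"ax":0,"ay":0,"az":0,"jaw":-0.3}]';python3 - <<'E'
from plan import *
go([.438,.368,.0275],R_A(-.15,0))
S=snapshot('scene');o=observe()
p=np.array(o['eef_pos'])
crop(S,290,130,380,230,6,'u1.png',[proj(S,p)])
E
```

```text
clock: 15.63
eef_pos: [0.4405, 0.3675, 0.0364]
ee_rot: [[0.153, 0.988, 0.005], [0.988, -0.153, 0.003], [0.003, 0.004, -1.0]]
force: [0.1, 0.3, 0.7]
width: 0.0603
t 15.6333 d [-0.0025  0.0005 -0.0089] rv [-0.0028  0.0045  0.0037] minrows 0.2 F [0.1 0.3 0.7] w 0.0603
per row of 1 [-0.0025  0.0005 -0.0089] [-0.0028  0.0045  0.0037]
```

View pics/u1.png

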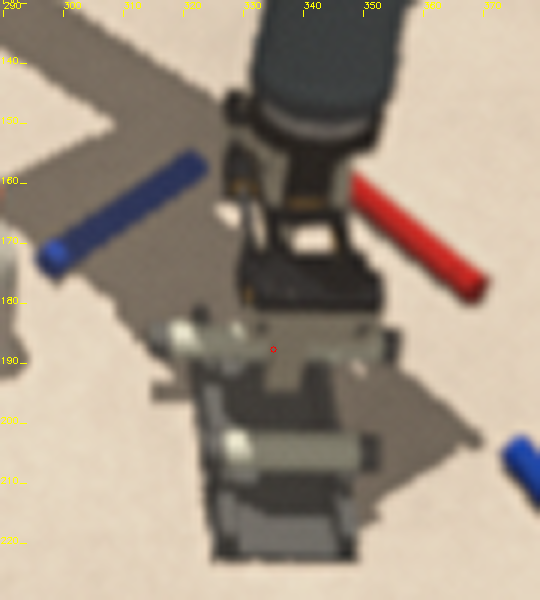

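```bash
python3 -m crank '[{"tx":-0.0015,"ty":0.0005,"tz":-0.005,"ax":-0.0028,"ay":0.0045,"az":0.0037,"jaw":-0.3},{"tx":-0.001,"ty":0,"tz":-0.004,"ax":0,"ay":0,"az":0,"jaw":-0.3},{"tx":0,"ty":0,"tz":0,"ax":0,"ay":0,"az":0,"jaw":-0.3},{"tx":0,"ty":0,"tz":0,"ax":0,"ay":0,"az":0,"jaw":1},{"tx":0,"ty":0,"tz":0,"ax":0,"ay":0,"az":0,"jaw":1},{"tx":0,"ty":0,"tz":0,"ax":0,"ay":0,"az":0,"jaw":1},{"tx":0,"ty":0,"tz":0,"ax":0,"ay":0,"az":0,"jaw":1},{"tx":0,"ty":0,"tz":0,"ax":0,"ay":0,"az":0,"jaw":1},{"tx":0,"ty":0,"tz":0,"ax":0,"ay":0,"az":0,"jaw":1},{"tx":0,"ty":0,"tz":0,"ax":0,"ay":0,"az":0,"jaw":1},{"tx":0,"ty":0,"tz":0,"ax":0,"ay":0,"az":0,"jaw":1},{"tx":0,"ty":0,"tz":0,"ax":0,"ay":0,"az":0,"jaw":1}]' 8;python3 - <<'E'
from plan import *
go([.438,.368,.0275],R_A(-.15,0))
E
```

```text
clock: 16.68
eef_pos: [0.4383, 0.3688, 0.0274]
ee_rot: [[0.148, 0.989, 0.002], [0.989, -0.148, 0.001], [0.001, 0.001, -1.0]]
force: [3.0, -0.2, 0.6]
width: 0.022
t 16.6833 d [-0.0003 -0.0008  0.0001] rv [-0.0005  0.0015 -0.0013] minrows 0.0 F [ 3.  -0.2  0.6] w 0.022
per row of 1 [-0.0003 -0.0008  0.0001] [-0.0005  0.0015 -0.0013]
```

Gripped at 22.0 mm with the tip 12.6 mm past the axis. I'll tighten and lift.

```bash
python3 -m crank '[{"tx":0,"ty":0,"tz":0,"ax":0,"ay":0,"az":0,"jaw":1},{"tx":0,"ty":0,"tz":0,"ax":0,"ay":0,"az":0,"jaw":1},{"tx":0,"ty":0,"tz":0.01,"ax":0,"ay":0,"az":0,"jaw":1},{"tx":0,"ty":0,"tz":0.02,"ax":0,"ay":0,"az":0,"jaw":1},{"tx":0,"ty":0,"tz":0.03,"ax":0,"ay":0,"az":0,"jaw":1},{"tx":0,"ty":0,"tz":0.03,"ax":0,"ay":0,"az":0,"jaw":1},{"tx":0,"ty":0,"tz":0.03,"ax":0,"ay":0,"az":0,"jaw":1},{"tx":0,"ty":0,"tz":0.03,"ax":0,"ay":0,"az":0,"jaw":1},{"tx":0,"ty":0,"tz":0.03,"ax":0,"ay":0,"az":0,"jaw":1},{"tx":0,"ty":0,"tz":0.01,"ax":0,"ay":0,"az":0,"jaw":1},{"tx":0,"ty":0,"tz":0,"ax":0,"ay":0,"az":0,"jaw":1}]' 50;python3 - <<'E'
from plan import *
go(pan(0,0,.10),RP)
S=snapshot('scene');o=observe()
p=np.array(o['eef_pos'])
crop(S,290,110,380,230,5,'v1.png',[proj(S,p)])
E
```

```text
clock: 17.6
eef_pos: [0.4381, 0.3696, 0.2204]
ee_rot: [[0.148, 0.989, 0.004], [0.989, -0.148, 0.003], [0.004, 0.004, -1.0]]
force: [0.3, 0.4, -1.3]
width: 0.0209
t 17.6 d [ 0.0919 -0.3759 -0.0688] rv [-0.0946 -0.5112 -0.0553] minrows 9.8 F [ 0.3  0.4 -1.3] w 0.0209
per row of 10 [ 0.0092 -0.0376 -0.0069] [-0.0095 -0.0511 -0.0055]
```

View pics/v1.png

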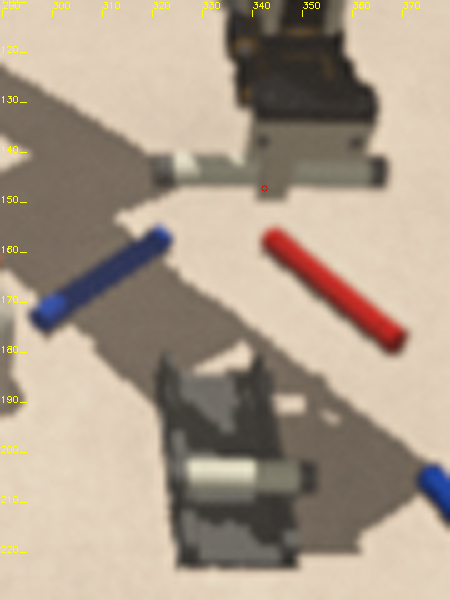

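```bash
python3 -m crank '[{"tx":0.0050,"ty":-0.020,"tz":0,"ax":-0.0079,"ay":-0.0426,"az":-0.0046,"jaw":1},{"tx":0.0055,"ty":-0.0305,"tz":0,"ax":-0.0079,"ay":-0.0426,"az":-0.0046,"jaw":1},{"tx":0.0055,"ty":-0.0325,"tz":0,"ax":-0.0079,"ay":-0.0426,"az":-0.0046,"jaw":1},{"tx":0.0055,"ty":-0.0325,"tz":0,"ax":-0.0079,"ay":-0.0426,"az":-0.0046,"jaw":1},{"tx":0.0055,"ty":-0.0325,"tz":0,"ax":-0.0079,"ay":-0.0426,"az":-0.0046,"jaw":1},{"tx":0.0055,"ty":-0.0325,"tz":0,"ax":-0.0079,"ay":-0.0426,"az":-0.0046,"jaw":1},{"tx":0.0055,"ty":-0.0325,"tz":0,"ax":-0.0079,"ay":-0.0426,"az":-0.0046,"jaw":1},{"tx":0.0055,"ty":-0.0325,"tz":0,"ax":-0.0079,"ay":-0.0426,"az":-0.0046,"jaw":1},{"tx":0.0055,"ty":-0.0325,"tz":0,"ax":-0.0079,"ay":-0.0426,"az":-0.0046,"jaw":1},{"tx":0.0055,"ty":-0.0325,"tz":-0.005,"ax":-0.0079,"ay":-0.0426,"az":-0.0046,"jaw":1},{"tx":0.0055,"ty":-0.0325,"tz":-0.01,"ax":-0.0079,"ay":-0.0426,"az":-0.0046,"jaw":1},{"tx":0.005,"ty":-0.0265,"tz":-0.01,"ax":-0.0079,"ay":-0.0426,"az":-0.0046,"jaw":1}]' 50;python3 -m crank '[{"tx":0,"ty":0,"tz":0,"ax":0,"ay":0,"az":0,"jaw":1},{"tx":0,"ty":0,"tz":0,"ax":0,"ay":0,"az":0,"jaw":1}]'; python3 - <<'E'
from plan import *
go(pan(0,0,.10),RP)
print(inpan(observe()["eef_pos"]))
E
```

```text
clock: 18.65
eef_pos: [0.5007, -0.0023, 0.1896]
ee_rot: [[0.205, 0.85, 0.484], [0.979, -0.177, -0.105], [-0.004, 0.496, -0.869]]
force: [1.5, 0.6, -0.8]
width: 0.0208
clock: 18.82
eef_pos: [0.4997, -0.0017, 0.1885]
ee_rot: [[0.209, 0.853, 0.479], [0.978, -0.181, -0.104], [-0.002, 0.49, -0.871]]
force: [-0.2, 0.2, -0.7]
width: 0.0211
t 18.8167 d [ 0.0304 -0.0047 -0.0369] rv [ 0.     -0.0113  0.0061] minrows 1.2 F [-0.2  0.2 -0.7] w 0.0211
per row of 2 [ 0.0152 -0.0024 -0.0184] [ 0.     -0.0056  0.003 ]
[-0.00815444 -0.00154268  0.14728363]
```

```bash
python3 -m crank '[{"tx":0.0076,"ty":-0.0012,"tz":-0.0092,"ax":0,"ay":-0.0113,"az":0.0061,"jaw":1},{"tx":0.0076,"ty":-0.0012,"tz":-0.0092,"ax":0,"ay":0,"az":0,"jaw":1},{"tx":0.0076,"ty":-0.0012,"tz":-0.0092,"ax":0,"ay":0,"az":0,"jaw":1},{"tx":0.0076,"ty":-0.0012,"tz":-0.0092,"ax":0,"ay":0,"az":0,"jaw":1},{"tx":0,"ty":0,"tz":0,"ax":0,"ay":0,"az":0,"jaw":1},{"tx":0,"ty":0,"tz":0,"ax":0,"ay":0,"az":0,"jaw":1}]'; python3 - <<'E'
from plan import *
go(pan(0,0,.06),RP)
o=observe();p=np.array(o["eef_pos"]);R=np.array(o["ee_rot"])
print(inpan(p), "axis angle", R[:,0]@PX,R[:,0]@PZ)
S=snapshot('scene');T=snapshot('top')
a=p-R[:,2]*.0125
crop(S,180,140,290,240,6,'w1.png',[proj(S,a+R[:,0]*k) for k in(-.075,0,.075)])
crop(T,225,100,345,200,5,'w2.png',[proj(T,a+R[:,0]*k) for k in(-.075,0,.075)])
E
```

```text
clock: 19.32
eef_pos: [0.5323, -0.0042, 0.1541]
ee_rot: [[0.197, 0.847, 0.493], [0.98, -0.17, -0.099], [-0.0, 0.503, -0.864]]
force: [-1.3, 0.1, -1.1]
width: 0.0209
t 19.3167 d [ 0.0174 -0.0063 -0.0371] rv [ 0.0012  0.0038 -0.0059] minrows 1.0 F [-1.3  0.1 -1.1] w 0.0209
per row of 2 [ 0.0087 -0.0031 -0.0186] [ 0.0006  0.0019 -0.0029]
[0.00273895 0.00261371 0.10130123] axis angle -0.005325158613998183 0.0025629219415855167
```

View pics/w1.png

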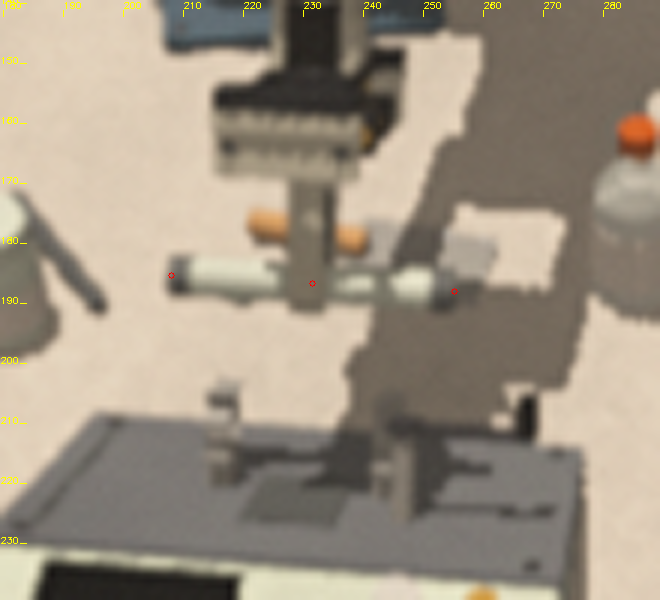

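View pics/w2.png

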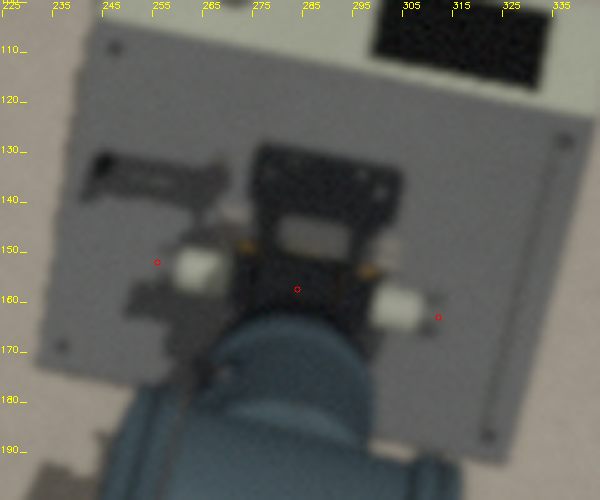

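```bash
python3 -m crank '[{"tx":0.0044,"ty":-0.0016,"tz":-0.0093,"ax":0.0012,"ay":0.0038,"az":-0.0059,"jaw":1},{"tx":0.0044,"ty":-0.0016,"tz":-0.0093,"ax":0,"ay":0,"az":0,"jaw":1},{"tx":0.0044,"ty":-0.0016,"tz":-0.0093,"ax":0,"ay":0,"az":0,"jaw":1},{"tx":0.0042,"ty":-0.0015,"tz":-0.0092,"ax":0,"ay":0,"az":0,"jaw":1},{"tx":0,"ty":0,"tz":0,"ax":0,"ay":0,"az":0,"jaw":1},{"tx":0,"ty":0,"tz":0,"ax":0,"ay":0,"az":0,"jaw":1}]'; python3 - <<'E'
from plan import *
go(pan(0,0,.052),RP)
o=observe();p=np.array(o["eef_pos"]);R=np.array(o["ee_rot"])
print(inpan(p), "axis angle", R[:,0]@PX,R[:,0]@PZ,RP.T@o["force"])
E
```

```text
clock: 19.92
eef_pos: [0.55, -0.0118, 0.1177]
ee_rot: [[0.205, 0.847, 0.491], [0.979, -0.177, -0.103], [-0.0, 0.502, -0.865]]
force: [-0.7, -1.0, -0.7]
width: 0.0212
t 19.9167 d [ 0.0035  0.0006 -0.0077] rv [0.0007 0.002  0.002 ] minrows 0.2 F [-0.7 -1.  -0.7] w 0.0212
per row of 1 [ 0.0035  0.0006 -0.0077] [0.0007 0.002  0.002 ]
[ 0.00096282 -0.00126609  0.06031953] axis angle 0.0015787254631098406 -0.001268869164547574 [-1.14052925 -0.76429879  0.3761353 ]
```

```bash
python3 -m crank '[{"tx":0.0018,"ty":0.0003,"tz":-0.0039,"ax":0.0007,"ay":0.002,"az":0.002,"jaw":1},{"tx":0.0017,"ty":0.0003,"tz":-0.0038,"ax":0,"ay":0,"az":0,"jaw":1},{"tx":0,"ty":0,"tz":0,"ax":0,"ay":0,"az":0,"jaw":1},{"tx":0,"ty":0,"tz":0,"ax":0,"ay":0,"az":0,"jaw":1}]'; python3 - <<'E'
from plan import *
go(pan(0,0,.0215),RP)
o=observe();p=np.array(o["eef_pos"]);R=np.array(o["ee_rot"])
print(inpan(p), "axis angle", R[:,0]@PX,R[:,0]@PZ,RP.T@o["force"])
E
```

```text
clock: 20.25
eef_pos: [0.5538, -0.0112, 0.1106]
ee_rot: [[0.202, 0.847, 0.491], [0.979, -0.175, -0.101], [-0.0, 0.501, -0.865]]
force: [0.2, -0.1, -1.8]
width: 0.0206
t 20.25 d [ 0.0147 -0.0031 -0.027 ] rv [ 0.0004  0.0013 -0.0003] minrows 0.8 F [ 0.2 -0.1 -1.8] w 0.0206
per row of 1 [ 0.0147 -0.0031 -0.027 ] [ 0.0004  0.0013 -0.0003]
[4.79983853e-04 7.66212016e-05 5.23497498e-02] axis angle -0.0002991716984882721 4.1092671893517513e-05 [-0.06641482 -0.7084956   1.69294668]
```

Aligned to within 0.5 mm. I'll push in at 2.5 mm per row and check the force on the way.

```bash
for i in 1 2; do python3 -m crank '[{"tx":0.00123,"ty":-0.00026,"tz":-0.00225,"ax":0,"ay":0,"az":0,"jaw":1},{"tx":0.00123,"ty":-0.00026,"tz":-0.00225,"ax":0,"ay":0,"az":0,"jaw":1},{"tx":0.00123,"ty":-0.00026,"tz":-0.00225,"ax":0,"ay":0,"az":0,"jaw":1},{"tx":0.00123,"ty":-0.00026,"tz":-0.00225,"ax":0,"ay":0,"az":0,"jaw":1}]' 60 >/dev/null; python3 -c "
from plan import *
o=observe();print(inpan(o['eef_pos']).round(4),(RP.T@o['force']).round(1),o['width'])"; done
```

```text
[0.0002 0.     0.042 ] [  0.3  -1.6 -12.6] 0.020558285922302858
[0.0005 0.0002 0.0324] [ 0.4 -2.  -8.3] 0.020600273615704434
```

```bash
for i in 1 2; do python3 -m crank '[{"tx":0.00123,"ty":-0.00026,"tz":-0.00225,"ax":0,"ay":0,"az":0,"jaw":1},{"tx":0.00123,"ty":-0.00026,"tz":-0.00225,"ax":0,"ay":0,"az":0,"jaw":1},{"tx":0,"ty":0,"tz":0,"ax":0,"ay":0,"az":0,"jaw":1}]' 60 >/dev/null; python3 -c "
from plan import *
o=observe();print(inpan(o['eef_pos']).round(4),(RP.T@o['force']).round(1),o['width'])"; done
```

```text
[-0.0002 -0.      0.0259] [0.7 0.3 4.7] 0.02061508450074059
[-0.0002 -0.0002  0.0208] [ 1.  -0.5  6.2] 0.020505529662608424
```

```bash
python3 -m crank '[{"tx":0,"ty":0,"tz":0,"ax":0,"ay":0,"az":0,"jaw":0.4},{"tx":0,"ty":0,"tz":0,"ax":0,"ay":0,"az":0,"jaw":0.2},{"tx":0,"ty":0,"tz":0,"ax":0,"ay":0,"az":0,"jaw":0},{"tx":0,"ty":0,"tz":0,"ax":0,"ay":0,"az":0,"jaw":-0.2},{"tx":0,"ty":0,"tz":0,"ax":0,"ay":0,"az":0,"jaw":-0.2},{"tx":0,"ty":0,"tz":0,"ax":0,"ay":0,"az":0,"jaw":-0.2},{"tx":0,"ty":0,"tz":0,"ax":0,"ay":0,"az":0,"jaw":-0.2},{"tx":0,"ty":0,"tz":0,"ax":0,"ay":0,"az":0,"jaw":-0.2}]' 60; python3 -m crank '[{"tx":-0.0049,"ty":0.001,"tz":0.0087,"ax":0,"ay":0,"az":0,"jaw":-0.2},{"tx":-0.0098,"ty":0.002,"tz":0.0173,"ax":0,"ay":0,"az":0,"jaw":-0.2},{"tx":-0.0098,"ty":0.002,"tz":0.0173,"ax":0,"ay":0,"az":0,"jaw":-0.2},{"tx":-0.0098,"ty":0.002,"tz":0.0173,"ax":0,"ay":0,"az":0,"jaw":-0.2},{"tx":-0.0098,"ty":0.002,"tz":0.0173,"ax":0,"ay":0,"az":0,"jaw":1},{"tx":-0.0049,"ty":0.001,"tz":0.0087,"ax":0,"ay":0,"az":0,"jaw":1},{"tx":0,"ty":0,"tz":0,"ax":0,"ay":0,"az":0,"jaw":1}]' ; python3 - <<'E'
from plan import *
o=observe();p=np.array(o["eef_pos"]);print(inpan(p))
S=snapshot('scene');T=snapshot('top')
L=[pan(0,y,.034) for y in(-.075,0,.075)]
crop(S,180,160,290,240,6.5,'x1.png',[proj(S,a) for a in L])
crop(T,225,100,345,200,5,'x2.png',[proj(T,a) for a in L])
E
```

```text
clock: 22.08
eef_pos: [0.5686, -0.0144, 0.0836]
ee_rot: [[0.202, 0.847, 0.491], [0.979, -0.175, -0.102], [-0.0, 0.501, -0.865]]
force: [0.3, -0.1, -0.2]
width: 0.0557
clock: 22.67
eef_pos: [0.5197, -0.0043, 0.1732]
ee_rot: [[0.202, 0.845, 0.495], [0.979, -0.174, -0.102], [-0.0, 0.505, -0.863]]
force: [0.3, 0.1, 0.7]
width: 0.0405
[ 1.71202115e-03 -5.31966692e-05  1.23956481e-01]
```

View pics/x1.png

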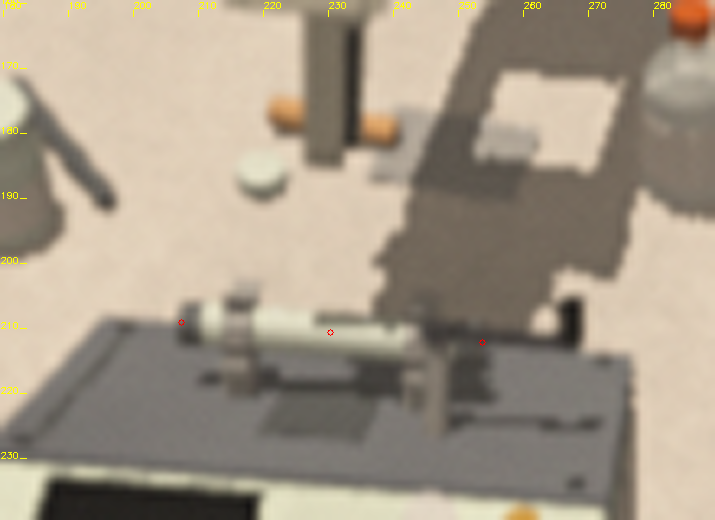

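View pics/x2.png

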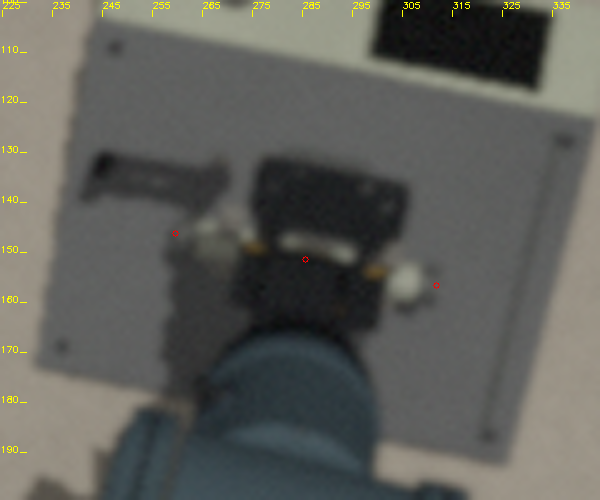

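The tube sits where the old one did: scene left end (206,209), axis through (230,210.5). As a check I'll repeat the shut-finger touch, which met the seated old tube at z = 44.8.

```bash
python3 -m crank '[{"tx":0.0087,"ty":-0.002,"tz":-0.0161,"ax":0,"ay":0.003,"az":0,"jaw":1},{"tx":0.0087,"ty":-0.002,"tz":-0.0161,"ax":0,"ay":0,"az":0,"jaw":1},{"tx":0.0087,"ty":-0.002,"tz":-0.0161,"ax":0,"ay":0,"az":0,"jaw":1},{"tx":0.0069,"ty":-0.0014,"tz":-0.0125,"ax":0,"ay":0,"az":0,"jaw":1},{"tx":0,"ty":0,"tz":0,"ax":0,"ay":0,"az":0,"jaw":1},{"tx":0,"ty":0,"tz":0,"ax":0,"ay":0,"az":0,"jaw":1},{"tx":0,"ty":0,"tz":0,"ax":0,"ay":0,"az":0,"jaw":1}]' 20 >/dev/null;python3 -c "
from plan import *
o=observe();print(inpan(o['eef_pos']).round(4),(RP.T@o['force']).round(1),o['width']);go(pan(0,0,.047),RP)"
```

```text
[-0.0015 -0.0007  0.0517] [ 0.2 -0.5  0.1] 0.00037736196510677276
t 23.35 d [ 0.0037 -0.     -0.0034] rv [ 0.0002 -0.0028 -0.0002] minrows 0.1 F [-0.4  0.3 -0.3] w 0.0004
per row of 1 [ 0.0037 -0.     -0.0034] [ 0.0002 -0.0028 -0.0002]
```

```bash
python3 -m crank '[{"tx":0.0036,"ty":0,"tz":-0.0034,"ax":0,"ay":-0.0028,"az":0,"jaw":1},{"tx":0,"ty":0,"tz":0,"ax":0,"ay":0,"az":0,"jaw":1},{"tx":0,"ty":0,"tz":0,"ax":0,"ay":0,"az":0,"jaw":1}]'  >/dev/null;for i in 1 2 3; do python3 -c "
from plan import *
o=observe();print(inpan(o['eef_pos']).round(4),(RP.T@o['force']).round(1),o['width'])"; python3 -m crank '[{"tx":0.0005,"ty":-0.0001,"tz":-0.0009,"ax":0,"ay":0,"az":0,"jaw":1},{"tx":0,"ty":0,"tz":0,"ax":0,"ay":0,"az":0,"jaw":1},{"tx":0,"ty":0,"tz":0,"ax":0,"ay":0,"az":0,"jaw":1}]' >/dev/null; done; python3 -c "
from plan import *
o=observe();print(inpan(o['eef_pos']).round(4),(RP.T@o['force']).round(1),o['width'])"
```

```text
[0.0007 0.     0.0475] [ 1.5 -0.4  0. ] 0.00022674937589151127
[ 0.0004 -0.      0.0463] [-0.3  0.6  1. ] 0.0005020394358251457
[ 0.0002 -0.0001  0.045 ] [ 0.1 -0.4  0.7] 0.000520691579643655
[0.0004 0.     0.0446] [-0.7 -1.4 -9.8] 0.00028416270562094906
```

Contact was again at about 44.7, so the tube is fully home. Back off and measure the keeper knob.

```bash
python3 -m crank '[{"tx":-0.0049,"ty":0.001,"tz":0.0087,"ax":0,"ay":0,"az":0,"jaw":1},{"tx":-0.0098,"ty":0.002,"tz":0.0173,"ax":0,"ay":0,"az":0,"jaw":0.1},{"tx":-0.0098,"ty":0.002,"tz":0.0173,"ax":0,"ay":0,"az":0,"jaw":0.1},{"tx":-0.0049,"ty":0.001,"tz":0.0087,"ax":0,"ay":0,"az":0,"jaw":0.1}]' 20 >/dev/null;python3 - <<'E'
from plan import *
import pickle
d=pickle.load(open("s0.pkl","rb"));T=d["top"];S=d["scene"]
def onpan(s,u,v,z):
    e,r=ray(s,u,v); return inpan(e+r*((z-(e-C)@PZ)/(r@PZ)))
for n,s,b in(("T",T,(236,124,256,144)),("S",S,(258,198,276,216))):
    g=s["img"][b[1]:b[3],b[0]:b[2]].max(2).astype(np.float32)
    g=cv2.resize(g,None,fx=8,fy=8,interpolation=cv2.INTER_CUBIC); m=(g<(45 if n=="T" else 40)).astype(np.uint8)
    k,l,st,c=cv2.connectedComponentsWithStats(m)
    for i in range(1,k):
        if st[i,4]>100: print(n,(c[i]+.5)/8-.5+b[:2],(st[i,:4]/8+[b[0]-.5,b[1]-.5,0,0]))
print(onpan(T,244,131,.07),onpan(S,266,205.7,.072))
for th in (1.15,1.25,1.35,1.45,1.55):
    k=(.038-.062*np.cos(th),.058+.062*np.sin(th)); print(th,k,proj(T,pan(*k,.072)).round(1),proj(S,pan(*k,.064)).round(1),proj(S,pan(*k,.072)).round(1))
crop(S,225,190,290,230,10,'y1.png'); crop(T,235,120,275,150,16,'y2.png')
E
```

```text
T [245.42416211 133.18579001] [243.    130.25    5.125   5.875]
S [267.53819444 208.921875  ] [267.    206.5     1.      5.125]
[0.04144326 0.12247375 0.07      ] [0.04461573 0.11603869 0.072     ]
1.15 (np.float64(0.01267377866518224), np.float64(0.1145913642961523)) [245. 142.] [266.2 205.2] [266.3 202.7]
1.25 (np.float64(0.01845001353149334), np.float64(0.11683704640004636)) [244.5 139.8] [266.8 205.7] [266.9 203.3]
1.35 (np.float64(0.024421585400231427), np.float64(0.11849484818525287)) [244.3 137.5] [267.2 206.3] [267.3 203.9]
1.45 (np.float64(0.03052882829922327), np.float64(0.11954820544433048)) [244.3 135.3] [267.4 206.9] [267.5 204.4]
1.55 (np.float64(0.036710720676208265), np.float64(0.11998659337974013)) [244.5 133. ] [267.4 207.5] [267.5 205. ]
```

View pics/y2.png

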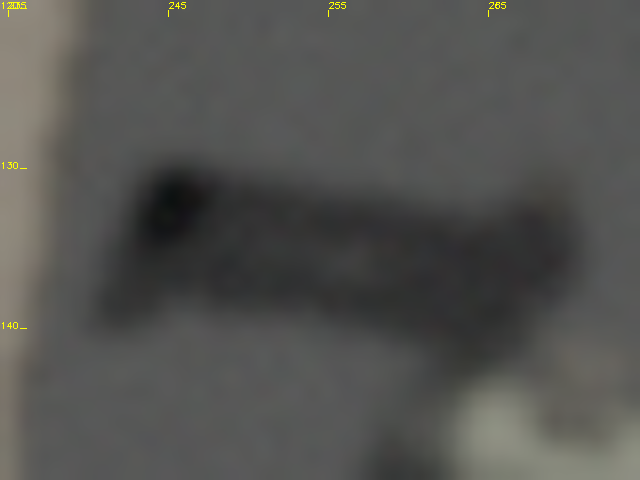

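View pics/y1.png

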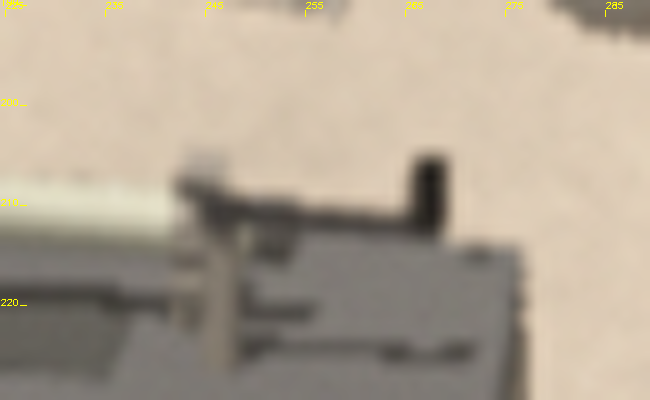

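The knob is at top (245,132.5) and scene (267.5,205 at its top), which gives a keeper angle of about 1.53 and the knob at panel (36,120).

```bash
python3 -c "
from plan import *
go(pan(.0355,.12,.10),RP);print(inpan(observe()['eef_pos']))"
```

```text
t 24.6833 d [0.0566 0.1108 0.0122] rv [ 0.0008  0.0025 -0.0004] minrows 3.1 F [0.7 0.7 0.3] w 0.0161
per row of 4 [0.0142 0.0277 0.003 ] [ 0.0002  0.0006 -0.0001]
[ 8.26822545e-04 -5.03082049e-06  1.05932089e-01]
```

```bash
python3 -m crank '[{"tx":0.0092,"ty":0.018,"tz":0.004,"ax":0,"ay":0,"az":0,"jaw":0.1},{"tx":0.0095,"ty":0.0186,"tz":0.004,"ax":0,"ay":0,"az":0,"jaw":0.1},{"tx":0.0095,"ty":0.0186,"tz":0.003,"ax":0,"ay":0,"az":0,"jaw":0.1},{"tx":0.0095,"ty":0.0186,"tz":0.001,"ax":0,"ay":0,"az":0,"jaw":0.1},{"tx":0.0095,"ty":0.0186,"tz":0,"ax":0,"ay":0.0025,"az":0,"jaw":0.1},{"tx":0.0094,"ty":0.0184,"tz":0,"ax":0,"ay":0,"az":0,"jaw":0.1},{"tx":0,"ty":0,"tz":0,"ax":0,"ay":0,"az":0,"jaw":0.1},{"tx":0,"ty":0,"tz":0,"ax":0,"ay":0,"az":0,"jaw":0.1},{"tx":0,"ty":0,"tz":0,"ax":0,"ay":0,"az":0,"jaw":0.1}]'; python3 - <<'E'
from plan import *
go(pan(.0355,.12,.059),RP)
o=observe();p=np.array(o["eef_pos"]);print(inpan(p),o["width"])
S=snapshot('scene');T=snapshot('top')
crop(S,200,150,300,240,7,'z1.png',[proj(S,p),proj(S,pan(.0355,.12,.072))])
crop(T,225,100,345,200,5,'z2.png',[proj(T,p)])
E
```

```text
clock: 25.43
eef_pos: [0.584, 0.1044, 0.167]
ee_rot: [[0.202, 0.849, 0.487], [0.979, -0.175, -0.102], [-0.001, 0.498, -0.867]]
force: [0.4, 0.6, 0.4]
width: 0.0421
t 25.4333 d [ 0.0205 -0.0036 -0.0331] rv [ 0.0008 -0.0026 -0.0006] minrows 1.0 F [0.4 0.6 0.4] w 0.0421
per row of 1 [ 0.0205 -0.0036 -0.0331] [ 0.0008 -0.0026 -0.0006]
[0.03406186 0.1193871  0.09809865] 0.042087506071740555
```

View pics/z1.png

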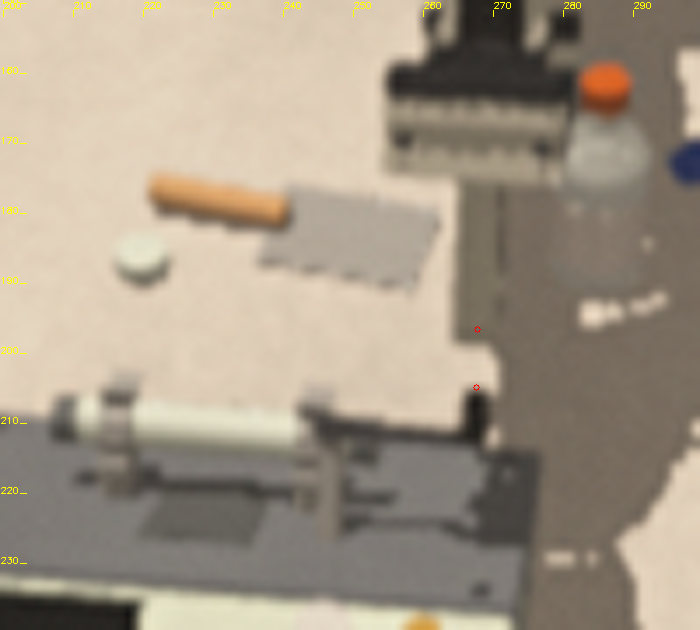

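View pics/z2.png

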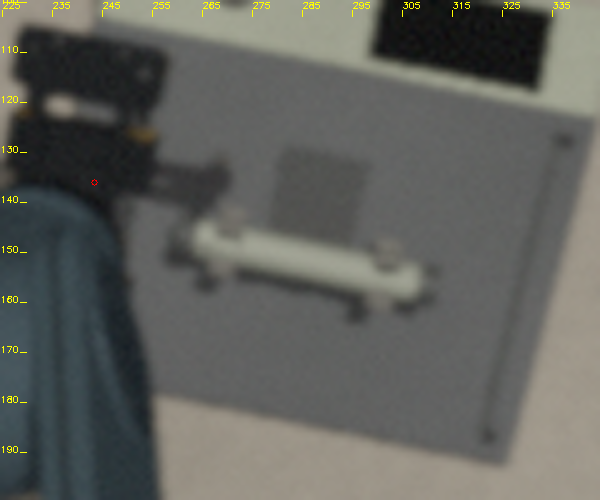

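The finger is right above the knob (column 267), and the top view shows the fresh tube seated in both clips. Descend and grip lightly.

```bash
python3 -m crank '[{"tx":0.0051,"ty":-0.0009,"tz":-0.0083,"ax":0,"ay":0,"az":0,"jaw":0.1},{"tx":0.0051,"ty":-0.0009,"tz":-0.0083,"ax":0,"ay":0,"az":0,"jaw":0.1},{"tx":0.0051,"ty":-0.0009,"tz":-0.0083,"ax":0,"ay":0,"az":0,"jaw":0.1},{"tx":0.005,"ty":-0.0009,"tz":-0.008,"ax":0,"ay":0,"az":0,"jaw":0.1},{"tx":0,"ty":0,"tz":0,"ax":0,"ay":0,"az":0,"jaw":0.1},{"tx":0,"ty":0,"tz":0,"ax":0,"ay":0,"az":0,"jaw":1},{"tx":0,"ty":0,"tz":0,"ax":0,"ay":0,"az":0,"jaw":1},{"tx":0,"ty":0,"tz":0,"ax":0,"ay":0,"az":0,"jaw":1},{"tx":0,"ty":0,"tz":0,"ax":0,"ay":0,"az":0,"jaw":1},{"tx":0,"ty":0,"tz":0,"ax":0,"ay":0,"az":0,"jaw":1},{"tx":0,"ty":0,"tz":0,"ax":0,"ay":0,"az":0,"jaw":1}]' 5; python3 - <<'E'
from plan import *
o=observe();p=np.array(o["eef_pos"]);print(inpan(p),o["width"],RP.T@o["force"])
E
```

```text
clock: 26.45
eef_pos: [0.6053, 0.1013, 0.1349]
ee_rot: [[0.202, 0.848, 0.489], [0.979, -0.175, -0.101], [-0.0, 0.5, -0.866]]
force: [-0.9, 0.5, -0.1]
width: 0.0117
[0.03659184 0.12064406 0.05956349] 0.011730364731621737 [ 0.26255422 -0.90358329 -0.3780768 ]
```

```bash
python3 - <<'E'
from plan import *
k=lambda t:pan(.038-.062*np.cos(t),.058+.062*np.sin(t),.0595)
o=observe();print(o["eef_pos"]-k(1.54))
ts=np.arange(1.54,-.001,-.11);print(len(ts))
print("rot/row",(PZ*.11).round(4))
for a,b in zip(ts[:-1],ts[1:]): print(round(b,2),(k(b)-k(a)).round(4))
E
```

```text
[0.00053015 0.00057804 0.00030544]
15
rot/row [-0.0539  0.0111  0.0953]
1.43 [-0.0059  0.0006 -0.0034]
1.32 [-0.0059 -0.0001 -0.0033]
1.21 [-0.0059 -0.0009 -0.0033]
1.1 [-0.0058 -0.0016 -0.0031]
0.99 [-0.0057 -0.0023 -0.0029]
0.88 [-0.0055 -0.003  -0.0027]
0.77 [-0.0052 -0.0037 -0.0025]
0.66 [-0.0048 -0.0043 -0.0022]
0.55 [-0.0044 -0.0048 -0.0019]
0.44 [-0.004  -0.0053 -0.0016]
0.33 [-0.0035 -0.0057 -0.0013]
0.22 [-0.0029 -0.0061 -0.0009]
0.11 [-0.0023 -0.0064 -0.0006]
-0.0 [-0.0017 -0.0066 -0.0002]
```

```bash
python3 -m crank '[{"tx":-0.0059,"ty":0.0006,"tz":-0.0034,"ax":-0.0539,"ay":0.0111,"az":0.0953,"jaw":1},{"tx":-0.0059,"ty":-0.0001,"tz":-0.0033,"ax":-0.0539,"ay":0.0111,"az":0.0953,"jaw":1},{"tx":-0.0059,"ty":-0.0009,"tz":-0.0033,"ax":-0.0539,"ay":0.0111,"az":0.0953,"jaw":1},{"tx":-0.0058,"ty":-0.0016,"tz":-0.0031,"ax":-0.0539,"ay":0.0111,"az":0.0953,"jaw":1},{"tx":-0.0057,"ty":-0.0023,"tz":-0.0029,"ax":-0.0539,"ay":0.0111,"az":0.0953,"jaw":1},{"tx":-0.0055,"ty":-0.003,"tz":-0.0027,"ax":-0.0539,"ay":0.0111,"az":0.0953,"jaw":1},{"tx":-0.0052,"ty":-0.0037,"tz":-0.0025,"ax":-0.0539,"ay":0.0111,"az":0.0953,"jaw":1},{"tx":0,"ty":0,"tz":0,"ax":0,"ay":0,"az":0,"jaw":1}]'; python3 - <<'E'
from plan import *
o=observe();p=inpan(o["eef_pos"]);print(p,o["width"],RP.T@o["force"],"theta",np.arctan2(p[1]-.058,.038-p[0]),"r",np.hypot(p[1]-.058,.038-p[0]))
t=.77;k=lambda t:pan(.038-.062*np.cos(t),.058+.062*np.sin(t),.0595); print((k(t)-o["eef_pos"]).round(4))
print(Ro.from_matrix(Ro.from_rotvec(PZ*.77).as_matrix()@RP@np.array(o["ee_rot"]).T).as_rotvec())
E
```

```text
clock: 27.12
eef_pos: [0.5643, 0.0899, 0.113]
ee_rot: [[-0.448, 0.748, 0.489], [0.822, 0.56, -0.103], [-0.35, 0.356, -0.866]]
force: [-3.2, 2.1, 2.1]
width: 0.0115
[-0.00713968  0.10118171  0.05956421] 0.011478950373953486 [ 1.42780613 -1.98485777 -3.61206445] theta 0.7632331638962473 r 0.062467999256687036
[ 0.0006 -0.0001  0.0003]
[ 0.00355625 -0.00156506 -0.00356428]
```

Tracking well, with low forces. Second half:

```bash
python3 -m crank '[{"tx":-0.0044,"ty":-0.0043,"tz":-0.0020,"ax":-0.0539,"ay":0.0111,"az":0.0953,"jaw":1},{"tx":-0.0044,"ty":-0.0048,"tz":-0.0019,"ax":-0.0539,"ay":0.0111,"az":0.0953,"jaw":1},{"tx":-0.004,"ty":-0.0053,"tz":-0.0016,"ax":-0.0539,"ay":0.0111,"az":0.0953,"jaw":1},{"tx":-0.0035,"ty":-0.0057,"tz":-0.0013,"ax":-0.0539,"ay":0.0111,"az":0.0953,"jaw":1},{"tx":-0.0029,"ty":-0.0061,"tz":-0.0009,"ax":-0.0539,"ay":0.0111,"az":0.0953,"jaw":1},{"tx":0,"ty":0,"tz":0,"ax":0,"ay":0,"az":0,"jaw":1}]'; python3 - <<'E'
from plan import *
o=observe();p=inpan(o["eef_pos"]);print(p,o["width"],RP.T@o["force"],"theta",np.arctan2(p[1]-.058,.038-p[0]),"r",np.hypot(p[1]-.058,.038-p[0]))
k=lambda t:pan(.038-.062*np.cos(t),.058+.062*np.sin(t),.0595); print((k(.1)-o["eef_pos"]).round(4),(k(0)-k(.1)).round(4))
E
```

```text
clock: 27.62
eef_pos: [0.5452, 0.0635, 0.1053]
ee_rot: [[-0.772, 0.406, 0.489], [0.411, 0.906, -0.103], [-0.484, 0.122, -0.866]]
force: [-4.0, 1.1, 3.5]
width: 0.0116
[-0.0225847   0.07151313  0.05954829] 0.011617674162487938 [ 0.23393965 -1.86071386 -5.0744308 ] theta 0.2194531353575461 r 0.062073426847831056
[-0.0024 -0.007  -0.0006] [-0.0015 -0.006  -0.0002]
```

```bash
python3 -m crank '[{"tx":-0.0024,"ty":-0.007,"tz":-0.0006,"ax":-0.0539,"ay":0.0111,"az":0.0953,"jaw":1},{"tx":-0.0009,"ty":-0.0036,"tz":-0.0001,"ax":-0.0539,"ay":0.0111,"az":0.0953,"jaw":1},{"tx":0,"ty":0,"tz":0,"ax":0,"ay":0,"az":0,"jaw":1}]' >/dev/null; cat > kk.py <<'E'
from plan import *
o=observe();p=inpan(o["eef_pos"]);print(p,o["width"],RP.T@o["force"],"theta",np.arctan2(p[1]-.058,.038-p[0]),"r",np.hypot(p[1]-.058,.038-p[0]))
E
python3 kk.py; for i in 1 2 3; do python3 -m crank '[{"tx":-0.0003,"ty":-0.0012,"tz":0,"ax":0,"ay":0,"az":0,"jaw":1},{"tx":0,"ty":0,"tz":0,"ax":0,"ay":0,"az":0,"jaw":1}]' >/dev/null; python3 kk.py; done
```

```text
[-0.02367958  0.06067272  0.05942789] 0.011149519461198796 [-0.98765475 -2.74079322 -6.11886927] theta 0.04330531359767459 r 0.06173746115976669
[-0.02365319  0.0598476   0.05939662] 0.011439403326924598 [-0.57255416 -2.1150959  -5.50633214] theta 0.029958743224649347 r 0.06168086559980864
[-0.02361123  0.05883409  0.05938947] 0.011697030672826883 [-0.24298818 -2.89677232 -5.84990681] theta 0.013537116787395302 r 0.061616873787890214
[-0.02360621  0.05814045  0.05937151] 0.01192088944774848 [ 5.19175441 -3.20142195 -3.43851833] theta 0.0022797515903595993 r 0.061606370605244355
```

At the stop: angle near 0, with a 5 N reaction. Release and retract.

```bash
python3 -m crank '[{"tx":0,"ty":0,"tz":0,"ax":0,"ay":0,"az":0,"jaw":0.5},{"tx":0,"ty":0,"tz":0,"ax":0,"ay":0,"az":0,"jaw":0.3},{"tx":0,"ty":0,"tz":0,"ax":0,"ay":0,"az":0,"jaw":0.3},{"tx":0,"ty":0,"tz":0,"ax":0,"ay":0,"az":0,"jaw":0.3},{"tx":-0.0049,"ty":0.001,"tz":0.0087,"ax":0,"ay":0,"az":0,"jaw":0.3},{"tx":-0.0098,"ty":0.002,"tz":0.0173,"ax":0,"ay":0,"az":0,"jaw":0.3},{"tx":-0.0098,"ty":0.002,"tz":0.0173,"ax":0,"ay":0,"az":0,"jaw":0.3},{"tx":-0.0147,"ty":0.003,"tz":0.026,"ax":0,"ay":0,"az":0,"jaw":0.3},{"tx":-0.0147,"ty":0.003,"tz":0.026,"ax":0,"ay":0,"az":0,"jaw":0.3},{"tx":-0.0147,"ty":0.003,"tz":0.026,"ax":0,"ay":0,"az":0,"jaw":0.3},{"tx":-0.02,"ty":0.02,"tz":0.026,"ax":0,"ay":0,"az":0,"jaw":0.3},{"tx":-0.02,"ty":0.02,"tz":0.026,"ax":0,"ay":0,"az":0,"jaw":0.3}]' 20; python3 -m crank '[{"tx":-0.02,"ty":0.03,"tz":0.02,"ax":0,"ay":0,"az":0,"jaw":0.3},{"tx":-0.02,"ty":0.03,"tz":0.02,"ax":0,"ay":0,"az":0,"jaw":0.3},{"tx":-0.02,"ty":0.03,"tz":0.01,"ax":0,"ay":0,"az":0,"jaw":0.3},{"tx":-0.02,"ty":0.03,"tz":0,"ax":0,"ay":0,"az":0,"jaw":0.3},{"tx":0,"ty":0,"tz":0,"ax":0,"ay":0,"az":0,"jaw":0.3},{"tx":0,"ty":0,"tz":0,"ax":0,"ay":0,"az":0,"jaw":0.3}]'; python3 - <<'E'
from plan import *
S=snapshot('scene');T=snapshot('top')
kn=pan(-.024,.058,.072); L=[pan(0,y,.034) for y in(-.075,0,.075)]+[kn]
crop(S,75,140,370,280,2.7,'A1.png'); crop(S,180,180,290,240,7,'A2.png',[proj(S,a) for a in L])
crop(T,225,80,435,205,3.8,'A3.png',[proj(T,a) for a in L]); cv2.imwrite("pics/A4.png",T["img"][:,:,::-1])
E
```

```text
clock: 29.37
eef_pos: [0.4319, 0.1031, 0.2801]
ee_rot: [[-0.84, 0.232, 0.491], [0.208, 0.973, -0.104], [-0.502, 0.015, -0.865]]
force: [0.1, 1.2, 0.1]
width: 0.0324
clock: 29.87
eef_pos: [0.3513, 0.2261, 0.3286]
ee_rot: [[-0.842, 0.221, 0.491], [0.199, 0.975, -0.098], [-0.501, 0.015, -0.865]]
force: [-0.2, -0.2, -0.5]
width: 0.0325
```

View pics/A1.png

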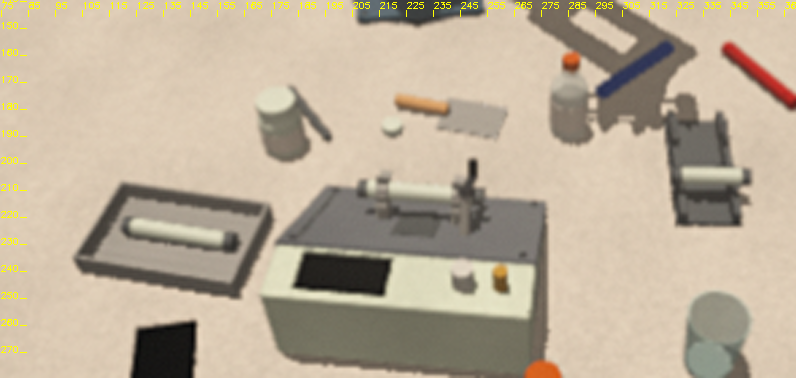

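View pics/A2.png

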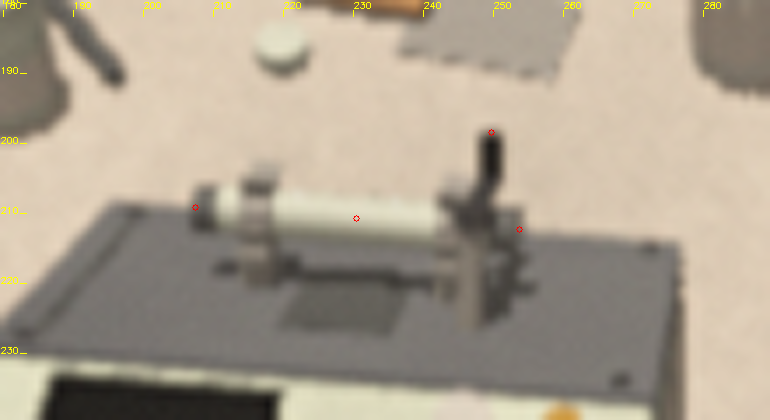

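View pics/A3.png

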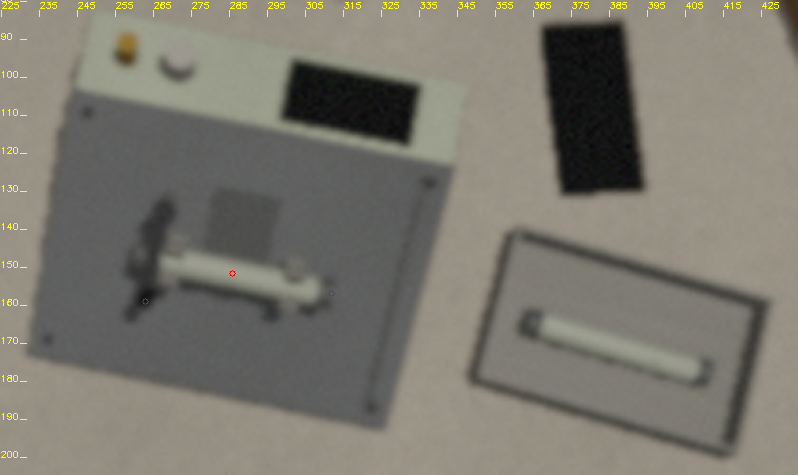

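View pics/A4.png

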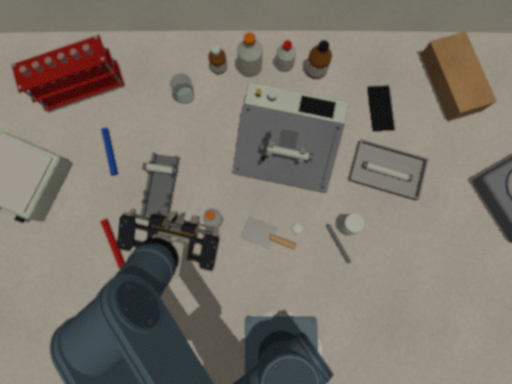

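Both views show the knob on the point predicted for angle 0: scene (249.5,199), top (263,158). The fresh tube is on the seat axis, the old tube lies in the tray, and the short tube, jar and bottle haven't moved. Nothing is in contact with the robot, so I'll hand in.

```bash
python3 -c "
from station import workorder
print(workorder.hand_in())"
```

```text
the job is handed in; nothing more can be done
None
```

The tube change is done and handed in; my last checks found nothing out of place, but the system gave no verdict. The last clock reading before hand-in was about 30 s of the 72 s allowed.

**What I did:**
- **Old tube:** I pulled it straight out along the panel normal and laid it on the tray floor, letting go about 2 mm above it.
- **Fresh tube:** I took it from the rack's near notch and snapped it straight into both clips, with a push of about 13 N at the one reading taken on the way in.
- **Keeper:** I swung it by its knob to the stop.

**Last checks:**
- **Fresh tube:** A touch with shut fingers met its top at panel z ≈ 44.7 mm, against 44.8 mm on the seated old tube and 45 mm expected. In both views it lies on the seat axis and is centred.
- **Keeper:** The knob is where angle 0 should put it in both views, and about 5 N of reaction showed it was against the stop.
- **Other items:** The old tube lies near the middle of the tray. The short tube, jar and bottle look unmoved in the final pictures; I compared those by eye.

**What disagreed:** The reported TCP turned out to be at the fingertips, not 25 mm behind them as specified. Because of this my first grasp closed above the old tube and missed it. I confirmed the offset by pressing on the tube with shut fingers, which peaked at about 34 N at the wrist, and corrected for it in every later move.

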